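# Load the bevelling fixture with bottle bases

## Robot

A 7-joint arm with a two-finger parallel gripper is mounted at the origin on the work surface. World frame = base frame: x ahead of the robot, y to its left, z up, the work surface at z = 0. Lengths are in m, angles in rad, forces in N, time in s.
With the tool pointing down it reaches from about 0.425 to 0.875 m from the base axis. Payload 8.4 kg.
Tool frame: the origin (TCP) lies on the centre line of the jaws, within the pads' length; the fingertips stand 25 mm ahead of it and the grasp point (between the pads) lies 6 mm ahead of it; z points along the fingers, y is the line along which they close (so a half turn about z gives the same grasp; the last joint's range is limited). The gripper opens to 87 mm and grips with 3 to 60 N. Pads are 19 mm wide; open, the fingers measure 117 mm over their backs; the gripper's body (75 mm by 190 mm) begins 51 mm behind the grasp point.
Start: joints at [-1.419, 0.333, 0.04, 1.465, -0.013, 1.343, -0.059], TCP at [0.161, 0.63, 0.248] pointing down, gripper open.
Joint ranges: [-2.58, 2.58], [-0.38, 2.09], [-1.3, 1.39], [0.25, 2.4], [-1.5, 4.64], [0.08, 2.09], [-2.65, 2.65]. Speed limits (rad/s): [2.22, 2.22, 2.79, 2.79, 3.14, 3.14, 3.14].

## Interface

Orientations are given as [roll, pitch, yaw] about the fixed x, y, z axes, in that order (R = Rz(yaw) Ry(pitch) Rx(roll)).
In Python, from workcell import manip gives the robot as it stands.
- The arm moves only by the tool step_arm, never from a script. Its argument "steps" is a list of rows, each an object of numbers: "tx", "ty", "tz": the shift along the tool's x, y, z in units of 0.15 m (1.0 is 0.15 m); "rx", "ry", "rz": the turn, a rotation vector about the tool's x, y, z in units of 0.5 rad (1.0 is 0.5 rad); "jaw": the opening, from -1 (shut) to 1 (fully open). In form: [{"tx": .., "ty": .., "tz": .., "rx": .., "ry": .., "rz": .., "jaw": ..}, ...]. A call has exactly 5 rows; each row is the pose to reach, as a shift and turn from the pose commanded when the call began, along the tool's axes at that moment; what a row does not reach only later rows make up. A row lasts 1/12 s, in which the tool goes at most 41.7 mm and 7.16 degrees, less where a joint would pass 70% of its speed; a pose out of reach is approached as far as the arm can. A call with a number of a shift or a turn outside -1 to 1 is refused whole. A call with a gripper value outside its range is refused whole. The fingers move at their own pace and stop on an object; "grip_force" is the grip in N (left out, the last holds). Time passes only in rows, so rows that repeat a pose let the fingers close, or fill a call up. It gives the time, the measured TCP pose, the force, the opening and the grip force at its end, in the units of the state.
- manip.get_state(): the state, without advancing time (a new reading comes with each control period).
- manip.grab_frame(name): name is "scene" or "top" or "wrist"; returns (picture, depth): 420x560x3 uint8, red, green, blue; 420x560 float32, m along the optical axis (not along the pixel's ray), 0 where there is no reading.
- manip.calibration(name): a dict with "K" (3x3 intrinsics, pixels), "R" (3x3) and "t" (3): a world point X has camera coordinates R X + t. Camera axes: x right, y down, z forward; pixel columns grow to the right and rows downward; lengths in m; the calibration is good to about 2 mm. A picture is of the moment at which its call begins: read the wrist's pose just before it. calibration takes no time and is no camera call; for the wrist camera it gives the pose at the moment of the call.
- manip.finish_job(): hands the job in; it is judged then, once.
Trained networks look in the newest picture that a camera, given by its name, has taken for a name from the list of things; names that differ only in an ending like _2 or _b are one class to them, and where a whole thing is asked for, a point or a joint stands for the part that bears it (a point fixed in the world has none). Each returns a list of dicts, best first, with "p" (0 to 1); they miss things now and then, are a little off and sometimes report something else, mostly with a low value. They report only what shows in the picture. A call takes as long as a camera call. They do not tell look-alikes from the thing itself.
- manip.boxes_of(target, camera): "rect" ([left, top, right, bottom] in pixels, round what is visible of it).
- manip.place_of(target, camera): "point" ([column, row] in pixels: a listed point, or the origin of a listed thing).
The state is a dict: "t": time; "joint_positions": joint angles; "qd": joint speeds; "joint_torque": joint torques, N m; "tool_pos": TCP position; "eef_rot": TCP orientation; "contact_force": force on the tool from outside, world axes, zero at the start; "moment": the same for the moment, N m; "width": finger opening in m; "grip_force": force on a finger pad.
Only numpy, scipy, OpenCV 4.12 (cv2) and the standard library are available. Lean on these libraries where they do the work, as an engineer would, in place of code of your own. Each camera call takes 0.05 s, during which the arm holds its last target. There are 200 camera calls.

## Task

Load the sloping bevelling fixture: set the two cut amber bottle bases, each cemented to its metal blocking plate, open side up into the nests that match their plates, pressed fully home so that the plates lie flush in the nest blocks; set the glass down gently, never let it drop. Then push the keeper along its track by the black knob, all the way to the end stop, so that its two tongues lap over both plates. Leave the burr holder, the scraper and the bead where they are.

Things in the scene. Friction and masses are not known exactly. Their poses are not given: they have to be found in the camera images.
- round_work: Loose round work, flat on the bench, open side up, about 0.3 kg: aluminium blocking plate 84 mm diameter, 10 mm thick (lowest 5 mm tapered in to 79 mm), with a cloudy amber round bottle base on its middle, 56 mm outside diameter, rim 46 mm above the underside, hollow from above, wall 5 mm. Grip the glass across its outside. Origin: centre of the plate's underside; z up to the rim.
- oblong_work: Loose oblong work, flat on the bench, open side up, about 0.3 kg: aluminium plate 88 (x) by 60 (y) mm, 10 mm thick (lowest 5 mm tapered in 2.5 mm all round), with a cloudy amber flask base on its middle, 54 (x) by 40 (y) mm outside, rim 46 mm above the underside, hollow, wall 6 mm. Grip the glass across its 40 mm. Fits either way round. Origin: centre of the plate's underside; z up to the rim.
- fixture: Fixed cast-iron angle plate, 190 mm deep, 250 wide. Its face slopes 30 degrees: low edge (40 mm up) at its -x side, towards the robot, high edge (120 mm up) at +x. Two square nest blocks sit on it side by side, 124 mm between centres along y; a keeper runs along their upper edge. Origin: on the bench under the middle of the face; x towards the high edge, y along the keeper track, z up.
- round_nest_floor (a point): Centre of the floor of the round pocket, 88 mm diameter, 10 mm deep, in a dark 110 mm square nest block; the block's face is 10 mm out along this point's z. Axes: x up the 30-degree slope, y level along the keeper track, z square out of the sloping face. Which block is left and which right varies.
- oblong_nest_floor (a point): Centre of the floor of the oblong pocket, 92 mm (x, up the slope) by 64 mm (y), 10 mm deep, in the other dark 110 mm square nest block; the block's face is 10 mm out along this point's z. Axes: x up the 30-degree slope, y level along the keeper track, z square out of the sloping face.
- keeper (a joint): Travel of the steel keeper bar along the fixture's +y, m: 0 open, 0.062 home at the end stop; starts near open; about 2 N friction, stays put. Two 24 mm wide tongues, their tops 9 mm above the nest faces, reach 12 to 14 mm down over the pockets' upper edges: over the pocket middles when home, clear beside them when open. They pass 3 mm above the nest faces.
- keeper_knob (a point): Centre of the top of the keeper's black knob, which stands square out of the sloping face: 26 mm diameter, 32 mm tall, its top 48 mm and its foot 16 mm above the nest faces, 72 mm up the slope from the pocket centres. Moves with the keeper. Axes: x up the slope, y the way it slides home, z square out of the face.
- burr_holder: Bystander, loose: dark wooden block 50 x 100 x 28 mm with small diamond burrs standing in it, about 60 mm high in all. Origin: centre of its underside.
- scraper: Bystander, loose: steel scraper with wooden handle, 205 mm long and 50 mm wide, lying flat, 18 mm high. Origin on the bench where handle and blade meet; x towards the blade.
- bead: Bystander, loose: azure glass bead, 35 mm diameter, 26 mm high, standing on end. Origin: centre of its underside.
Mind the look-alikes: they are no part of the job. Leave any blue or purple look-alike of the oblong_work alone.

How it is judged:
By the outcome, as a careful person would: the job done as asked, in the order asked, and still so for the second after the job is handed in, with the robot touching nothing.
It also fails if it takes over 67 s, if anything falls off the work surface, if the arm or the gripper's body presses on something with over 40 N, if the wrist force passes 120 N, or if a joint passes its speed limit or range.

## Working session

There is one attempt and no reset: what is moved stays moved. The work goes in short steps, Python scripts to look and compute and a tool call to move; the robot and the scene stay as the last step left them, time stands still between calls to the robot, and variables do not carry over. Pictures are saved under pics/ and viewed, at most 10 in all, crops included, and the job is handed in when it is done.

Besides the shell and the picture viewer there is one more tool, called after "Request:" as a command line: name --argument value ..., lists and objects as JSON in quotes. step_arm: Moves the arm, as the interface text tells. Shifts and turns lie within -1 to 1; 1 stands for 0.15 m of shift or 0.5 rad of turn. Its arguments: {"type":"object","properties":{"steps":{"type":"array","items":{"type":"object","properties":{"tx":{"type":"number","minimum":-1,"maximum":1},"ty":{"type":"number","minimum":-1,"maximum":1},"tz":{"type":"number","minimum":-1,"maximum":1},"rx":{"type":"number","minimum":-1,"maximum":1},"ry":{"type":"number","minimum":-1,"maximum":1},"rz":{"type":"number","minimum":-1,"maximum":1},"jaw":{"type":"number"}}}},"grip_force":{"type":"number"}},"required":["steps"]}

```bash
mkdir -p pics; ls; cat > h.py <<'E'
import numpy as np, cv2
from workcell import manip
from scipy.spatial.transform import Rotation as Ro
def world(cam,d,u,v,win=2):
    c=manip.calibration(cam);K,R,t=[np.array(c[k]) for k in('K','R','t')]
    u0,v0=int(round(u)),int(round(v));p=d[max(0,v0-win):v0+win+1,max(0,u0-win):u0+win+1];p=p[p>0]
    z=np.median(p); return R.T@(np.linalg.inv(K)@[u,v,1]*z-t)
def cloud(cam,d):
    c=manip.calibration(cam);K,R,t=[np.array(c[k]) for k in('K','R','t')]
    v,u=np.mgrid[:d.shape[0],:d.shape[1]]
    P=np.stack([u,v,np.ones_like(u)],-1)@np.linalg.inv(K).T*d[...,None]
    return (P-t)@R
def proj(cam,X):
    c=manip.calibration(cam);K,R,t=[np.array(c[k]) for k in('K','R','t')]
    p=(K@(R@np.array(X)+t)); return p[:2]/p[2]
E
python3 - <<'E'
from h import *
np.set_printoptions(precision=3,suppress=True)
for cam in('scene','top'):
    im,d=manip.grab_frame(cam); cv2.imwrite(f'pics/{cam}0.png',im[...,::-1]); np.save(f'{cam}0.npy',d)
    for n in('round_work','oblong_work','round_nest_floor','oblong_nest_floor','keeper_knob','fixture'):
        for r in manip.place_of(n,cam)[:3]:
            print(cam,n,round(r['p'],2),np.array(r['point']),world(cam,d,*r['point']))
print(manip.get_state())
E
```

```text
pics
scene round_work 0.7 [361.9 239.7] [0.583 0.301 0.02 ]
scene oblong_work 0.96 [294.5 254.2] [0.572 0.124 0.027]
scene oblong_work 0.96 [264.1 224.5] [0.453 0.092 0.026]
scene oblong_work 0.67 [300.7 191.1] [0.37  0.23  0.031]
scene round_nest_floor 0.71 [231.  280.5] [ 0.624 -0.042  0.069]
scene oblong_nest_floor 0.85 [170.6 282.5] [ 0.592 -0.159  0.079]
scene keeper_knob 0.96 [180.3 267.8] [ 0.494 -0.133  0.001]
scene fixture 0.7 [205.  305.8] [ 0.704 -0.11   0.126]
top round_work 0.92 [205.9 199.4] [0.564 0.311 0.02 ]
top oblong_work 0.81 [284.6 250.9] [0.419 0.097 0.017]
top oblong_work 0.75 [175.2 257.6] [0.406 0.397 0.017]
top oblong_work 0.61 [386.9 183.7] [ 0.593 -0.173  0.078]
top round_nest_floor 0.73 [338.  167.8] [ 0.637 -0.046  0.076]
top oblong_nest_floor 0.82 [388.6 185.3] [ 0.588 -0.177  0.079]
top keeper_knob 0.65 [378.3 158.8] [ 0.643 -0.131  0.164]
top fixture 0.63 [355.  178.2] [ 0.608 -0.089  0.082]
{'t': 0.7, 'joint_positions': array([-1.419,  0.333,  0.04 ,  1.465, -0.013,  1.343, -0.058]), 'qd': array([-0.002, -0.001, -0.001,  0.001,  0.   ,  0.002, -0.002]), 'joint_torque': array([ -0.   , -65.594,   1.333, -40.403,  -0.06 ,   0.035,   0.   ]), 'tool_pos': array([0.161, 0.63 , 0.248]), 'eef_rot': array([-3.142, -0.   ,  2.891]), 'contact_force': array([ 0.232,  0.117, -0.591]), 'moment': array([ 0.031, -0.021, -0.015]), 'grip_force': 0.0, 'width': 0.08678301960156153}
```

View pics/scene0.png

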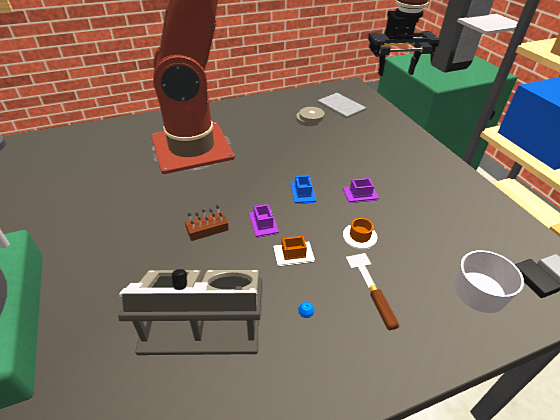

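View pics/top0.png

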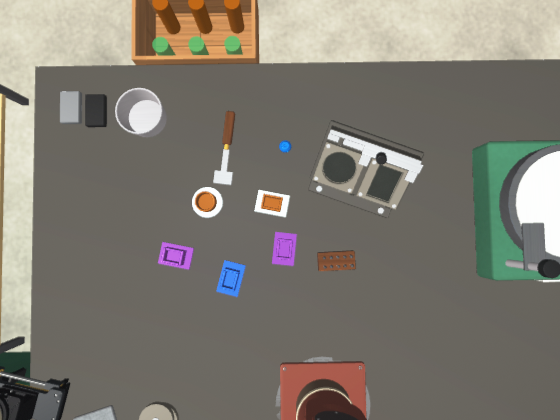

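The scene picture shows the amber oblong at about (294,250), the amber round at (361,235), purple look-alikes at (263,220) and (361,188), and a blue one at (303,188). In the top picture the oblong is at (272,203) and the round at (207,202). The fixture is at (365,170), with the round nest left at (340,167), the oblong nest right at (386,184) and the knob at (381,158). I choose the two amber pieces on white plates.

```bash
python3 - <<'E'
from h import *
np.set_printoptions(precision=4,suppress=True)
for cam,rois in(('top',{'ob':(250,185,295,222),'ro':(188,183,226,220)}),('scene',{'ob':(270,230,318,268),'ro':(338,212,382,250)})):
    im=cv2.imread(f'pics/{cam}0.png'); d=np.load(f'{cam}0.npy'); P=cloud(cam,d)
    hsv=cv2.cvtColor(im,cv2.COLOR_BGR2HSV)
    for k,(a,b,c,e) in rois.items():
        H=hsv[b:e,a:c]; Q=P[b:e,a:c]
        am=(H[...,1]>150)&(H[...,0]<20); q=Q[am]; rim=q[q[:,2]>.040]
        pl=(Q[...,2]>.006)&(Q[...,2]<.014)
        obj=(Q[...,2]>.006)
        for nm,pts in(('amber',q),('rim',rim),('obj',Q[obj])):
            r=cv2.minAreaRect(pts[:,:2].astype(np.float32)*1000)
            print(cam,k,nm,len(pts),np.array(r[0]),np.array(r[1]),round(r[2],1),'z',np.percentile(pts[:,2],[5,50,95]))
# fixture plane from top
d=np.load('top0.npy');P=cloud('top',d)
sub=P[120:218,305:428].reshape(-1,3); sub=sub[sub[:,2]>.03]
best=(0,)
rng=np.random.default_rng(0)
for i in range(1500):
    a=sub[rng.choice(len(sub),3,False)]; n=np.cross(a[1]-a[0],a[2]-a[0]); L=np.linalg.norm(n)
    if L<1e-6: continue
    n/=L; n*=np.sign(n[2])
    if abs(n[2]-.866)>.03: continue
    s=(abs((sub-a[0])@n)<.0015).sum()
    if s>best[0]: best=(s,n,a[0])
s,n,a=best; inl=sub[abs((sub-a)@n)<.002]; c=inl.mean(0); n=np.linalg.svd(inl-c)[2][2]; n*=np.sign(n[2])
print('plane',s,len(sub),n,n@c,np.degrees(np.arccos(n[2])),'yaw of upslope',np.degrees(np.arctan2(-n[1],-n[0])))
h=(sub-c)@n
print(np.histogram(h,bins=np.arange(-.1,.07,.005)))
E
```

```text
top ob amber 263 [522.8715 130.1557] [101.5839  51.8803] 1.1 z [0.0136 0.0184 0.0483]
top ob rim 103 [522.8715 130.1557] [101.5839  51.8803] 1.1 z [0.0421 0.0458 0.0491]
top ob obj 690 [531.1651 135.0689] [108.3323 102.2464] 78.6 z [0.0078 0.0129 0.0476]
top ro amber 314 [511.0013 222.794 ] [247.6427  50.2642] 62.5 z [0.0165 0.0212 0.0479]
top ro rim 81 [511.0013 222.794 ] [247.6427  50.2642] 62.5 z [0.042  0.0457 0.0496]
top ro obj 716 [550.3543 226.5436] [273.1025 102.1971] 78.3 z [0.0081 0.0164 0.0473]
scene ob amber 503 [809.26    21.6335] [ 56.9881 688.3579] 67.0 z [0.0151 0.0348 0.0461]
scene ob rim 190 [828.6662  13.2576] [ 56.72   646.0856] 67.0 z [0.0407 0.0446 0.047 ]
scene ob obj 904 [804.8422  31.0174] [102.2468 699.9457] 69.6 z [0.0076 0.0192 0.0458]
scene ro amber 462 [798.1909 101.0608] [ 54.9978 793.0422] 48.9 z [0.0172 0.0322 0.0458]
scene ro rim 148 [833.747 104.13 ] [ 53.4146 741.594 ] 53.3 z [0.0406 0.0443 0.0468]
scene ro obj 778 [836.3597 109.9187] [ 81.799  742.7413] 54.5 z [0.0078 0.0197 0.0455]
plane 1029 6164 [-0.4622  0.1681  0.8707] -0.2246499033846613 29.462137006238184 yaw of upslope -19.987209794831152
(array([   0,    0,    0,    0,    0,    0,    0,    0,    0,    0,    0,
          0,    0,    7,   48,  375,  505,  692, 1105,  943, 1023,  279,
        653,  368,    6,    8,    5,    7,   13,   59,   18,    0,    0]), array([-0.1  , -0.095, -0.09 , -0.085, -0.08 , -0.075, -0.07 , -0.065,
       -0.06 , -0.055, -0.05 , -0.045, -0.04 , -0.035, -0.03 , -0.025,
       -0.02 , -0.015, -0.01 , -0.005,  0.   ,  0.005,  0.01 ,  0.015,
        0.02 ,  0.025,  0.03 ,  0.035,  0.04 ,  0.045,  0.05 ,  0.055,
        0.06 ,  0.065]))
```

```bash
cat >> h.py <<'E'
def Rdown(yaw_y, tilt_n=None):
    """tool R with z=-n (n default up), y axis along heading yaw_y (deg) projected"""
    n=np.array([0,0,1.]) if tilt_n is None else np.array(tilt_n,float)
    n/=np.linalg.norm(n); y=np.array([np.cos(np.radians(yaw_y)),np.sin(np.radians(yaw_y)),0]); y-=n*(y@n); y/=np.linalg.norm(y)
    z=-n; return np.stack([np.cross(y,z),y,z],1)
def pose():
    s=manip.get_state(); return np.array(s['tool_pos']),Ro.from_euler('xyz',s['eef_rot']).as_matrix()
def plan(p,R,cap=.19,rcap=.5,start=None):
    p0,R0=start or pose(); i=0
    while i<12:
        dp=R0.T@(np.array(p)-p0); rv=Ro.from_matrix(R0.T@R).as_rotvec()
        if np.linalg.norm(dp)<3e-4 and np.linalg.norm(rv)<2e-3: break
        s=min(1,cap/max(1e-9,np.linalg.norm(dp)),rcap/max(1e-9,np.linalg.norm(rv)),.15/max(1e-9,abs(dp).max()))
        dp=np.round(dp*s/.15,3); rv=np.round(rv*s/.5,3)
        print('call',i,dict(zip(('tx','ty','tz','rx','ry','rz'),[float(v) for v in np.r_[dp,rv]])))
        p0=p0+R0@(dp*.15); R0=R0@Ro.from_rotvec(rv*.5).as_matrix(); i+=1
    return p0,R0
E
python3 - <<'E'
from h import *
np.set_printoptions(precision=4,suppress=True)
c=manip.calibration('wrist'); p,R=pose(); Rc,t=np.array(c['R']),np.array(c['t'])
print(c['K'],'cam in tool',R.T@(-Rc.T@t-p)); print((Rc@R).T)
for cam,rois in(('top',{'ob':(250,185,295,222),'ro':(188,183,226,220)}),):
    im=cv2.imread(f'pics/{cam}0.png'); d=np.load(f'{cam}0.npy'); P=cloud(cam,d)
    for k,(a,b,cc,e) in rois.items():
        Q=P[b:e,a:cc]; dd=d[b:e,a:cc]>0
        for nm,m in(('plate',(Q[...,2]>.005)&dd),('rim',(Q[...,2]>.036)&dd)):
            m=(Q[...,2]<.06)&m
            r=cv2.minAreaRect(Q[m][:,:2].astype(np.float32)*1000); print(k,nm,m.sum(),np.array(r[0]),np.array(r[1]),round(r[2],1))
plan([.5,.2,.33],Rdown(20))
E
```

```text
[[336.9453   0.     281.1625]
 [  0.     336.9453 209.0075]
 [  0.       0.       1.    ]] cam in tool [ 0.0796  0.0006 -0.1364]
[[ 0.0004 -0.9575 -0.2886]
 [ 1.      0.0003  0.0005]
 [-0.0004 -0.2886  0.9575]]
ob plate 694 [553.3691 125.6895] [ 92.8046 113.386 ] 6.3
ob rim 145 [551.9831 131.5106] [53.7693 40.1992] 78.0
ro plate 739 [566.2432 313.3856] [96.164  97.3461] 83.9
ro rim 132 [558.006  310.8841] [54.3652 54.0335] 75.0
call 0 {'tx': -0.995, 'ty': -0.76, 'tz': -0.189, 'rx': -0.0, 'ry': -0.0, 'rz': 0.667}
call 1 {'tx': -1.0, 'ty': -0.33, 'tz': -0.159, 'rx': -0.0, 'ry': 0.0, 'rz': 0.561}
call 2 {'tx': -1.0, 'ty': -0.039, 'tz': -0.15, 'rx': -0.0, 'ry': 0.0, 'rz': 0.532}
call 3 {'tx': -0.333, 'ty': 0.077, 'tz': -0.052, 'rx': -0.0, 'ry': 0.0, 'rz': 0.182}
```

Request:
step_arm --steps '[{"tx": -0.995, "ty": -0.76, "tz": -0.19, "rz": 0.667, "jaw": 1}, {"tx": -0.995, "ty": -0.76, "tz": -0.19, "rz": 0.667, "jaw": 1}, {"tx": -0.995, "ty": -0.76, "tz": -0.19, "rz": 0.667, "jaw": 1}, {"tx": -0.995, "ty": -0.76, "tz": -0.19, "rz": 0.667, "jaw": 1}, {"tx": -0.995, "ty": -0.76, "tz": -0.19, "rz": 0.667, "jaw": 1}]'

```text
invalid input at $.steps[0]: expected keys tx, ty, tz, rx, ry, rz, jaw
```

Request:
step_arm --steps '[{"tx": -1.0, "ty": -0.33, "tz": -0.16, "rz": 0.561, "jaw": 1}, {"tx": -1.0, "ty": -0.33, "tz": -0.16, "rz": 0.561, "jaw": 1}, {"tx": -1.0, "ty": -0.33, "tz": -0.16, "rz": 0.561, "jaw": 1}, {"tx": -1.0, "ty": -0.33, "tz": -0.16, "rz": 0.561, "jaw": 1}, {"tx": -1.0, "ty": -0.33, "tz": -0.16, "rz": 0.561, "jaw": 1}]'

```text
invalid input at $.steps[0]: expected keys tx, ty, tz, rx, ry, rz, jaw
```

Request:
step_arm --steps '[{"tx": -1.0, "ty": -0.04, "tz": -0.15, "rz": 0.532, "jaw": 1}, {"tx": -1.0, "ty": -0.04, "tz": -0.15, "rz": 0.532, "jaw": 1}, {"tx": -1.0, "ty": -0.04, "tz": -0.15, "rz": 0.532, "jaw": 1}, {"tx": -1.0, "ty": -0.04, "tz": -0.15, "rz": 0.532, "jaw": 1}, {"tx": -1.0, "ty": -0.04, "tz": -0.15, "rz": 0.532, "jaw": 1}]'

```text
invalid input at $.steps[0]: expected keys tx, ty, tz, rx, ry, rz, jaw
```

Request:
step_arm --steps '[{"tx": -0.995, "ty": -0.76, "tz": -0.19, "rx": 0, "ry": 0, "rz": 0.667, "jaw": 1}, {"tx": -0.995, "ty": -0.76, "tz": -0.19, "rx": 0, "ry": 0, "rz": 0.667, "jaw": 1}, {"tx": -0.995, "ty": -0.76, "tz": -0.19, "rx": 0, "ry": 0, "rz": 0.667, "jaw": 1}, {"tx": -0.995, "ty": -0.76, "tz": -0.19, "rx": 0, "ry": 0, "rz": 0.667, "jaw": 1}, {"tx": -0.995, "ty": -0.76, "tz": -0.19, "rx": 0, "ry": 0, "rz": 0.667, "jaw": 1}]'

```text
t: 1.12
tool_pos: [0.2813, 0.4785, 0.2772]
eef_rot: [3.14, 0.001, 2.552]
contact_force: [1.2, -0.2, -0.4]
width: 0.0869
grip_force: 0.0
```

Request:
step_arm --steps '[{"tx": -1.0, "ty": -0.33, "tz": -0.16, "rx": 0, "ry": 0, "rz": 0.561, "jaw": 1}, {"tx": -1.0, "ty": -0.33, "tz": -0.16, "rx": 0, "ry": 0, "rz": 0.561, "jaw": 1}, {"tx": -1.0, "ty": -0.33, "tz": -0.16, "rx": 0, "ry": 0, "rz": 0.561, "jaw": 1}, {"tx": -1.0, "ty": -0.33, "tz": -0.16, "rx": 0, "ry": 0, "rz": 0.561, "jaw": 1}, {"tx": -1.0, "ty": -0.33, "tz": -0.16, "rx": 0, "ry": 0, "rz": 0.561, "jaw": 1}]'

```text
t: 1.53
tool_pos: [0.381, 0.3519, 0.3019]
eef_rot: [3.139, 0.001, 2.266]
contact_force: [-0.2, -0.2, 1.3]
width: 0.087
grip_force: 0.0
```

Request:
step_arm --steps '[{"tx": -1.0, "ty": -0.04, "tz": -0.15, "rx": 0, "ry": 0, "rz": 0.532, "jaw": 1}, {"tx": -1.0, "ty": -0.04, "tz": -0.15, "rx": 0, "ry": 0, "rz": 0.532, "jaw": 1}, {"tx": -1.0, "ty": -0.04, "tz": -0.15, "rx": 0, "ry": 0, "rz": 0.532, "jaw": 1}, {"tx": -1.0, "ty": -0.04, "tz": -0.15, "rx": 0, "ry": 0, "rz": 0.532, "jaw": 1}, {"tx": -1.0, "ty": -0.04, "tz": -0.15, "rx": 0, "ry": 0, "rz": 0.532, "jaw": 1}]'

```text
t: 1.95
tool_pos: [0.4721, 0.2343, 0.324]
eef_rot: [3.139, 0.001, 2.002]
contact_force: [0.1, -0.1, 1.0]
width: 0.0869
grip_force: 0.0
```

```bash
cat >> h.py <<'E'
def works(tag):
    im,d=manip.grab_frame('wrist'); cv2.imwrite(f'pics/{tag}.png',im[...,::-1]); np.save(f'{tag}.npy',d)
    P=cloud('wrist',d); hsv=cv2.cvtColor(im,cv2.COLOR_RGB2HSV)
    am=((hsv[...,1]>120)&(hsv[...,0]<22)&(d>0)&(P[...,2]>.036)&(P[...,2]<.06)).astype(np.uint8)
    n,lab,st,ce=cv2.connectedComponentsWithStats(cv2.morphologyEx(am,cv2.MORPH_CLOSE,np.ones((5,5))))
    for i in range(1,n):
        if st[i,4]<150: continue
        q=P[(lab==i)&(am>0)]; r=cv2.minAreaRect(q[:,:2].astype(np.float32)*1000)
        print(tag,ce[i].round(),len(q),'c',np.round(r[0],1),'size',np.round(r[1],1),'ang',round(r[2],1),'z',np.percentile(q[:,2],[5,50,95]).round(4))
E
python3 - <<'E'
from h import *
works('w1')
E
```

```text
w1 [370. 145.] 565 c [554.8 314.5] size [53.4 53. ] ang 8.3 z [0.0377 0.0441 0.0456]
w1 [303. 264.] 614 c [550.5 135.7] size [53. 40.] ang 78.3 z [0.0375 0.0439 0.0455]
```

View pics/w1.png

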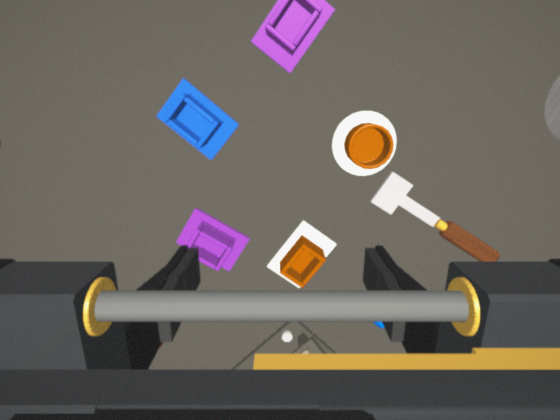

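The wrist view shows the oblong amber at (303,258) and the round amber at (365,143), both on white plates. The purple look-alikes are at (213,240) and (295,25), and the blue one is at (197,118). The choice is confirmed. Next I view the fixture.

```bash
python3 - <<'E'
from h import *
works('w2')
plan([.558,-.09,.298],Rdown(70,[-.47,.171,.866]))
print(manip.get_state()['joint_positions'],pose()[0])
E
```

```text
w2 [370. 148.] 564 c [555.4 313.6] size [53.7 52.7] ang 71.0 z [0.0372 0.0441 0.0458]
w2 [303. 267.] 620 c [551.  134.2] size [54.  39.8] ang 78.2 z [0.0375 0.044  0.0456]
call 0 {'tx': -1.0, 'ty': -0.175, 'tz': 0.073, 'rx': -0.183, 'ry': -0.443, 'rz': -0.684}
call 1 {'tx': -1.0, 'ty': -0.603, 'tz': 0.295, 'rx': -0.216, 'ry': -0.524, 'rz': -0.809}
call 2 {'tx': -0.028, 'ty': -0.047, 'tz': 0.021, 'rx': -0.01, 'ry': -0.026, 'rz': -0.039}
[-0.98728227  0.03786711  0.44835903  1.66522327 -0.01686685  1.44170517
 -0.09948753] [0.46872696 0.2393208  0.32283149]
```

Request:
step_arm --steps '[{"tx": -1.0, "ty": -0.175, "tz": 0.07, "rx": -0.183, "ry": -0.443, "rz": -0.684, "jaw": 1}, {"tx": -1.0, "ty": -0.175, "tz": 0.07, "rx": -0.183, "ry": -0.443, "rz": -0.684, "jaw": 1}, {"tx": -1.0, "ty": -0.175, "tz": 0.07, "rx": -0.183, "ry": -0.443, "rz": -0.684, "jaw": 1}, {"tx": -1.0, "ty": -0.175, "tz": 0.07, "rx": -0.183, "ry": -0.443, "rz": -0.684, "jaw": 1}, {"tx": -1.0, "ty": -0.175, "tz": 0.07, "rx": -0.183, "ry": -0.443, "rz": -0.684, "jaw": 1}]'

```text
t: 2.47
tool_pos: [0.5081, 0.0891, 0.3118]
eef_rot: [3.089, 0.234, 2.347]
contact_force: [0.5, -0.3, 0.1]
width: 0.0875
grip_force: 0.0
```

Request:
step_arm --steps '[{"tx": -1.0, "ty": -0.6, "tz": 0.295, "rx": -0.216, "ry": -0.524, "rz": -0.809, "jaw": 1}, {"tx": -1.0, "ty": -0.6, "tz": 0.295, "rx": -0.216, "ry": -0.524, "rz": -0.809, "jaw": 1}, {"tx": -1.0, "ty": -0.6, "tz": 0.295, "rx": -0.216, "ry": -0.524, "rz": -0.809, "jaw": 1}, {"tx": -1.0, "ty": -0.6, "tz": 0.295, "rx": -0.216, "ry": -0.524, "rz": -0.809, "jaw": 1}, {"tx": -1.0, "ty": -0.6, "tz": 0.295, "rx": -0.216, "ry": -0.524, "rz": -0.809, "jaw": 1}]'

```text
t: 2.88
tool_pos: [0.5551, -0.0843, 0.2977]
eef_rot: [3.138, 0.512, 2.776]
contact_force: [-0.1, 0.2, -1.9]
width: 0.0867
grip_force: 0.0
```

Request:
step_arm --steps '[{"tx": -0.03, "ty": -0.05, "tz": 0.02, "rx": -0.01, "ry": -0.026, "rz": -0.04, "jaw": 1}, {"tx": -0.03, "ty": -0.05, "tz": 0.02, "rx": -0.01, "ry": -0.026, "rz": -0.04, "jaw": 1}, {"tx": -0.03, "ty": -0.05, "tz": 0.02, "rx": -0.01, "ry": -0.026, "rz": -0.04, "jaw": 1}, {"tx": -0.03, "ty": -0.05, "tz": 0.02, "rx": -0.01, "ry": -0.026, "rz": -0.04, "jaw": 1}, {"tx": -0.03, "ty": -0.05, "tz": 0.02, "rx": -0.01, "ry": -0.026, "rz": -0.04, "jaw": 1}]'

```text
t: 3.3
tool_pos: [0.5588, -0.0874, 0.2987]
eef_rot: [-3.14, 0.524, 2.798]
contact_force: [0.2, 0.4, -0.8]
width: 0.0868
grip_force: 0.0
```

```bash
python3 - <<'E'
from h import *
np.set_printoptions(precision=4,suppress=True)
print(pose(),manip.get_state()['joint_positions'])
im,d=manip.grab_frame('wrist'); cv2.imwrite('pics/f1.png',im[...,::-1]); np.save('f1.npy',d)
c=manip.calibration('wrist'); np.save('f1P.npy',cloud('wrist',d)); np.savez('f1c.npz',**{k:np.array(c[k]) for k in 'KRt'})
for n in('round_nest_floor','oblong_nest_floor','keeper_knob'):
    for r in manip.place_of(n,'wrist')[:2]: print(n,r['p'],np.array(r['point']),world('wrist',d,*r['point']))
E
```

```text
(array([ 0.5588, -0.0874,  0.2987]), array([[-0.8153,  0.3377,  0.4704],
       [ 0.292 ,  0.9412, -0.1697],
       [-0.5   , -0.001 , -0.866 ]])) [-0.8385 -0.3205  0.6579  2.0446  0.5518  0.9424  0.8296]
round_nest_floor 0.64 [342.6 131.1] [ 0.6385 -0.0484  0.0784]
oblong_nest_floor 0.65 [224.4 130.3] [ 0.5963 -0.1638  0.0783]
keeper_knob 0.61 [258.8 212.2] [ 0.6397 -0.1393  0.1637]
```

View pics/f1.png

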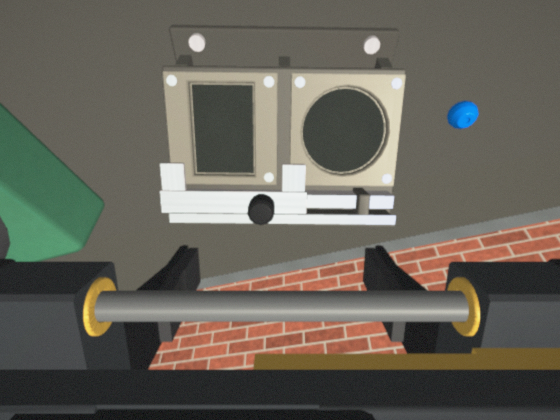

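The picture shows the oblong nest at (224,130), the round nest at (343,131), the knob at (260,210) and the keeper at its open end (home is to the right).

```bash
cat > fix.py <<'E'
from h import *
np.set_printoptions(precision=4,suppress=True)
def fit(P,d,c,roi_ob,roi_ro,face,verbose=1):
    K,R,t=c['K'],c['R'],c['t']; a,b,cc,e=face
    sub=P[b:e,a:cc][d[b:e,a:cc]>0]
    n=np.array([-.47,.171,.866]); 
    h=sub@n; hh,ed=np.histogram(h,bins=np.arange(h.min(),h.max(),.001)); top=None
    # two peaks: floor and face 10 mm apart; choose pair
    sc=hh[:-10]+0; pk=[(hh[i]+hh[i+1])*1.0*(hh[max(0,i-10)]+hh[max(0,i-9)]+hh[max(0,i-11)]+1) for i in range(len(hh)-1)]
    h0=ed[int(np.argmax(pk))+1]
    for _ in range(4):
        q=sub[abs(sub@n-h0)<.003]; m=q.mean(0); n=np.linalg.svd(q-m)[2][2]; n*=np.sign(n[2]); h0=n@m
    print('face',len(q),n,'tilt',np.degrees(np.arccos(n[2])),'yaw',np.degrees(np.arctan2(-n[1],-n[0])),h0)
    C=-R.T@t; v,u=np.mgrid[:d.shape[0],:d.shape[1]]
    ray=(np.stack([u,v,np.ones_like(u)],-1)@np.linalg.inv(K).T)@R
    X=C+ray*((h0-C@n)/(ray@n))[...,None]
    y=np.cross([0,0,1],-n*np.array([1,1,0])); y/=np.linalg.norm(y); x=np.cross(y,n)
    h=P@n-h0; out={}
    for k,(a,b,cc,e) in(('ob',roi_ob),('ro',roi_ro)):
        mk=np.zeros(d.shape,np.uint8); mk[b:e,a:cc]=((h<-.004)&(d>0))[b:e,a:cc]
        cn=max(cv2.findContours(mk,cv2.RETR_EXTERNAL,cv2.CHAIN_APPROX_NONE)[0],key=cv2.contourArea)[:,0]
        pts=X[cn[:,1],cn[:,0]]; xy=(np.stack([pts@x,pts@y],1)*1000).astype(np.float32)
        r=cv2.minAreaRect(xy)
        if k=='ro': (cx,cy),rad=cv2.fitEllipse(xy)[0],cv2.fitEllipse(xy)[1]
        else: (cx,cy),rad=r[0],r[1:]
        fl=P[(mk>0)&(abs(h+.010)<.003)]; fh=np.median(fl@n)
        ctr=x*cx/1000+y*cy/1000+n*h0
        print(k,'face-centre',ctr,'size',rad,'rect',r,'floor depth',fh-h0,'floor centre',ctr-n*.010); out[k]=ctr
    dv=out['ro']-out['ob']; print('sep',np.linalg.norm(dv),'y yaw from centres',np.degrees(np.arctan2(dv[1],dv[0])),'dx,dz',dv@x,dv@n)
    return n,x,y,h0,out
E
python3 - <<'E'
from fix import *
P=np.load('f1P.npy');d=np.load('f1.npy');c=np.load('f1c.npz')
n,x,y,h0,o=fit(P,d,c,(178,76,270,182),(292,78,398,186),(170,75,402,180))
h=P@n-h0; m=(h>.044)&(h<.054)&(d>0); m[:180]=0;m[245:]=0; q=P[m]; 
print('knob',m.sum(),cv2.minEnclosingCircle((np.stack([q@x,q@y],1)*1000).astype(np.float32)),np.median(h[m]))
print({k:(v@x,v@y) for k,v in o.items()})
E
```

```text
face 10350 [-0.4671  0.1744  0.8668] tilt 29.90655273719708 yaw -20.470872810646675 -0.2295280538968395
ob face-centre [ 0.5917 -0.1617  0.0866] size ((63.228965759277344, 91.35408782958984), 89.81722259521484) rect ((572.7158203125, 55.49461364746094), (63.228965759277344, 91.35408782958984), 89.81722259521484) floor depth -0.00935557517738242 floor centre [ 0.5964 -0.1634  0.0779]
ro face-centre [ 0.6347 -0.0465  0.0866] size (85.46436309814453, 85.70004272460938) rect ((572.796630859375, 178.292236328125), (85.88829803466797, 86.18457794189453), 48.01275634765625) floor depth -0.009347311128679092 floor centre [ 0.6393 -0.0483  0.0779]
sep 0.1228645691012324 y yaw from centres 69.54479428796283 dx,dz -3.875732421871384e-05 -6.246698579411014e-17
knob 520 ((644.4804077148438, 95.49649047851562), 12.82121467590332) 0.04777059182145267
{'ob': (np.float64(0.5727158203124998), np.float64(0.055494613647460916)), 'ro': (np.float64(0.5726770629882812), np.float64(0.17835917663574216))}
```

```bash
python3 - <<'E'
from h import *
plan([.5385,.075,.26],Rdown(-12))
E
```

```text
call 0 {'tx': 0.184, 'ty': 0.324, 'tz': -0.009, 'rx': 0.247, 'ry': 0.285, 'rz': 0.926}
call 1 {'tx': 0.311, 'ty': 0.207, 'tz': -0.006, 'rx': 0.248, 'ry': 0.285, 'rz': 0.926}
call 2 {'tx': 0.37, 'ty': 0.046, 'tz': 0.028, 'rx': 0.247, 'ry': 0.285, 'rz': 0.926}
call 3 {'tx': 0.008, 'ty': -0.002, 'tz': 0.001, 'rx': 0.006, 'ry': 0.006, 'rz': 0.021}
```

Request:
step_arm --steps '[{"tx": 0.184, "ty": 0.324, "tz": -0.009, "rx": 0.247, "ry": 0.285, "rz": 0.926, "jaw": 1}, {"tx": 0.184, "ty": 0.324, "tz": -0.009, "rx": 0.247, "ry": 0.285, "rz": 0.926, "jaw": 1}, {"tx": 0.184, "ty": 0.324, "tz": -0.009, "rx": 0.247, "ry": 0.285, "rz": 0.926, "jaw": 1}, {"tx": 0.184, "ty": 0.324, "tz": -0.009, "rx": 0.247, "ry": 0.285, "rz": 0.926, "jaw": 1}, {"tx": 0.184, "ty": 0.324, "tz": -0.009, "rx": 0.247, "ry": 0.285, "rz": 0.926, "jaw": 1}]'

```text
t: 3.92
tool_pos: [0.5529, -0.0343, 0.2861]
eef_rot: [3.049, 0.356, 2.287]
contact_force: [0.3, -0.1, -0.6]
width: 0.087
grip_force: 0.0
```

Request:
step_arm --steps '[{"tx": 0.31, "ty": 0.207, "tz": -0.006, "rx": 0.247, "ry": 0.285, "rz": 0.926, "jaw": 1}, {"tx": 0.31, "ty": 0.207, "tz": -0.006, "rx": 0.247, "ry": 0.285, "rz": 0.926, "jaw": 1}, {"tx": 0.31, "ty": 0.207, "tz": -0.006, "rx": 0.247, "ry": 0.285, "rz": 0.926, "jaw": 1}, {"tx": 0.31, "ty": 0.207, "tz": -0.006, "rx": 0.247, "ry": 0.285, "rz": 0.926, "jaw": 1}, {"tx": 0.31, "ty": 0.207, "tz": -0.006, "rx": 0.247, "ry": 0.285, "rz": 0.926, "jaw": 1}]'

```text
t: 4.33
tool_pos: [0.5461, 0.0181, 0.2732]
eef_rot: [3.052, 0.169, 1.825]
contact_force: [1.3, -0.8, -0.5]
width: 0.0871
grip_force: 0.0
```

Request:
step_arm --steps '[{"tx": 0.37, "ty": 0.046, "tz": 0.028, "rx": 0.247, "ry": 0.285, "rz": 0.926, "jaw": 1}, {"tx": 0.37, "ty": 0.046, "tz": 0.028, "rx": 0.247, "ry": 0.285, "rz": 0.926, "jaw": 1}, {"tx": 0.37, "ty": 0.046, "tz": 0.028, "rx": 0.247, "ry": 0.285, "rz": 0.926, "jaw": 1}, {"tx": 0.37, "ty": 0.046, "tz": 0.028, "rx": 0.247, "ry": 0.285, "rz": 0.926, "jaw": 1}, {"tx": 0.37, "ty": 0.046, "tz": 0.028, "rx": 0.247, "ry": 0.285, "rz": 0.926, "jaw": 1}]'

```text
t: 4.75
tool_pos: [0.5389, 0.0712, 0.2601]
eef_rot: [3.138, 0.003, 1.369]
contact_force: [0.0, -0.7, -0.4]
width: 0.0865
grip_force: 0.0
```

Request:
step_arm --steps '[{"tx": 0, "ty": 0, "tz": 0, "rx": 0, "ry": 0, "rz": 0.02, "jaw": 1}, {"tx": 0, "ty": 0, "tz": 0, "rx": 0, "ry": 0, "rz": 0.02, "jaw": 1}, {"tx": 0, "ty": 0, "tz": 0, "rx": 0, "ry": 0, "rz": 0.02, "jaw": 1}, {"tx": 0, "ty": 0, "tz": 0, "rx": 0, "ry": 0, "rz": 0.02, "jaw": 1}, {"tx": 0, "ty": 0, "tz": 0, "rx": 0, "ry": 0, "rz": 0.02, "jaw": 1}]'

```text
t: 5.17
tool_pos: [0.5385, 0.0734, 0.2604]
eef_rot: [3.138, 0.003, 1.364]
contact_force: [0.9, -0.7, -0.5]
width: 0.0872
grip_force: 0.0
```

```bash
python3 - <<'E'
from h import *
works('w3')
print(pose()[0],manip.get_state()['eef_rot'],manip.get_state()['joint_positions'])
# heights: grasp point z=0.033 -> tcp z .039
p=np.array([.551,.134]);
plan([.551,.134,.12],Rdown(-12)); 
E
```

```text
w3 [282. 126.] 848 c [552.3 131.7] size [51.6 38.4] ang 78.2 z [0.0416 0.0451 0.0465]
[0.53859885 0.07333501 0.2604018 ] [3.13773828e+00 2.59888146e-03 1.36340149e+00] [-0.79325304  0.10831491  0.62554769  1.73546973 -0.06149054  1.31603404
 -0.36252892]
call 0 {'tx': 0.415, 'ty': -0.006, 'tz': 0.935, 'rx': 0.008, 'ry': 0.005, 'rz': 0.004}
```

```bash
python3 - <<'E'
from h import *
s=plan([.5522,.1317,.12],Rdown(-11.8)); plan([.5522,.1317,.040],Rdown(-11.8),start=s)
E
```

```text
call 0 {'tx': 0.402, 'ty': 0.005, 'tz': 0.935, 'rx': 0.008, 'ry': 0.005, 'rz': -0.003}
call 0 {'tx': -0.0, 'ty': 0.0, 'tz': 0.533, 'rx': -0.0, 'ry': 0.0, 'rz': 0.0}
```

Request:
step_arm --steps '[{"tx": 0.4, "ty": 0.005, "tz": 0.935, "rx": 0.008, "ry": 0.005, "rz": 0, "jaw": 1}, {"tx": 0.4, "ty": 0.005, "tz": 0.935, "rx": 0.008, "ry": 0.005, "rz": 0, "jaw": 1}, {"tx": 0.4, "ty": 0.005, "tz": 0.935, "rx": 0.008, "ry": 0.005, "rz": 0, "jaw": 1}, {"tx": 0.4, "ty": 0.005, "tz": 0.935, "rx": 0.008, "ry": 0.005, "rz": 0, "jaw": 1}, {"tx": 0.4, "ty": 0.005, "tz": 0.935, "rx": 0.008, "ry": 0.005, "rz": 0, "jaw": 1}]'

```text
t: 5.63
tool_pos: [0.549, 0.1332, 0.1145]
eef_rot: [-3.134, 0.005, 1.366]
contact_force: [-1.4, 0.7, -1.4]
width: 0.0869
grip_force: 0.0
```

Request:
step_arm --steps '[{"tx": 0, "ty": 0, "tz": 0.12, "rx": 0, "ry": 0, "rz": 0, "jaw": 1}, {"tx": 0, "ty": 0, "tz": 0.24, "rx": 0, "ry": 0, "rz": 0, "jaw": 1}, {"tx": 0, "ty": 0, "tz": 0.36, "rx": 0, "ry": 0, "rz": 0, "jaw": 1}, {"tx": 0, "ty": 0, "tz": 0.46, "rx": 0, "ry": 0, "rz": 0, "jaw": 1}, {"tx": 0, "ty": 0, "tz": 0.46, "rx": 0, "ry": 0, "rz": 0, "jaw": 1}]'

```text
t: 6.05
tool_pos: [0.5514, 0.1302, 0.0501]
eef_rot: [-3.139, 0.002, 1.362]
contact_force: [-1.3, 0.0, 0.2]
width: 0.0871
grip_force: 0.0
```

```bash
python3 - <<'E'
from h import *
plan([.5522,.1317,.040],Rdown(-11.8)); print(pose()[0],manip.get_state()['contact_force'])
E
```

```text
call 0 {'tx': 0.011, 'ty': 0.003, 'tz': 0.067, 'rx': -0.005, 'ry': 0.004, 'rz': -0.006}
[0.55140248 0.13022678 0.05006985] [-1.27934333  0.03272044  0.2398257 ]
```

Request:
step_arm --steps '[{"tx": 0.01, "ty": 0, "tz": 0.04, "rx": 0, "ry": 0, "rz": 0, "jaw": 1}, {"tx": 0.01, "ty": 0, "tz": 0.067, "rx": 0, "ry": 0, "rz": 0, "jaw": 1}, {"tx": 0.01, "ty": 0, "tz": 0.067, "rx": 0, "ry": 0, "rz": 0, "jaw": 0.2}, {"tx": 0.01, "ty": 0, "tz": 0.067, "rx": 0, "ry": 0, "rz": 0, "jaw": -0.5}, {"tx": 0.01, "ty": 0, "tz": 0.067, "rx": 0, "ry": 0, "rz": 0, "jaw": -0.5}]' --grip_force 25

```text
t: 6.47
tool_pos: [0.553, 0.1327, 0.0416]
eef_rot: [3.141, -0.001, 1.362]
contact_force: [0.5, 0.7, -0.1]
width: 0.0745
grip_force: 0.0
```

Request:
step_arm --steps '[{"tx": 0, "ty": 0, "tz": 0, "rx": 0, "ry": 0, "rz": 0, "jaw": -0.5}, {"tx": 0, "ty": 0, "tz": 0, "rx": 0, "ry": 0, "rz": 0, "jaw": -0.5}, {"tx": 0, "ty": 0, "tz": 0, "rx": 0, "ry": 0, "rz": 0, "jaw": -0.5}, {"tx": 0, "ty": 0, "tz": 0, "rx": 0, "ry": 0, "rz": 0, "jaw": -0.5}, {"tx": 0, "ty": 0, "tz": 0, "rx": 0, "ry": 0, "rz": 0, "jaw": -0.5}]'

```text
t: 6.88
tool_pos: [0.5526, 0.1326, 0.0409]
eef_rot: [-3.141, 0.0, 1.361]
contact_force: [0.5, 1.0, -0.6]
width: 0.0415
grip_force: 0.0
```

Request:
step_arm --steps '[{"tx": 0, "ty": 0, "tz": 0, "rx": 0, "ry": 0, "rz": 0, "jaw": -0.5}, {"tx": 0, "ty": 0, "tz": 0, "rx": 0, "ry": 0, "rz": 0, "jaw": -0.5}, {"tx": 0, "ty": 0, "tz": 0, "rx": 0, "ry": 0, "rz": 0, "jaw": -0.5}, {"tx": 0, "ty": 0, "tz": 0, "rx": 0, "ry": 0, "rz": 0, "jaw": -0.5}, {"tx": 0, "ty": 0, "tz": -0.02, "rx": 0, "ry": 0, "rz": 0, "jaw": -0.5}]'

```text
t: 7.3
tool_pos: [0.552, 0.1325, 0.0433]
eef_rot: [-3.14, 0.001, 1.362]
contact_force: [-0.5, -0.2, -1.4]
width: 0.0399
grip_force: 25.0
```

```bash
python3 - <<'E'
from h import *
s=manip.get_state();print(s['width'],s['grip_force'],pose()[0])
fl=np.array([.5964,-.1634,.0779]); n=np.array([-.4684,.1749,.866]); y=np.array([np.cos(np.radians(69.54)),np.sin(np.radians(69.54)),0])
fl=fl-y*.0005; R=Rdown(69.54,n)
a=plan([.553,.115,.17],Rdown(-11.8)); print('-> approach'); plan(fl+n*(.041+.07),R,start=a)
E
```

```text
0.03993050836535701 24.994364962913096 [0.55198144 0.13246855 0.04327842]
call 0 {'tx': -0.113, 'ty': 0.029, 'tz': -0.845, 'rx': -0.003, 'ry': 0.002, 'rz': -0.007}
-> approach
call 0 {'tx': -0.57, 'ty': 0.099, 'tz': -0.009, 'rx': -0.248, 'ry': -0.289, 'rz': -0.925}
call 1 {'tx': -0.549, 'ty': -0.169, 'tz': 0.069, 'rx': -0.248, 'ry': -0.289, 'rz': -0.925}
call 2 {'tx': -0.398, 'ty': -0.401, 'tz': 0.102, 'rx': -0.246, 'ry': -0.286, 'rz': -0.919}
```

Request:
step_arm --steps '[{"tx": 0, "ty": 0, "tz": -0.2, "rx": 0, "ry": 0, "rz": 0, "jaw": -0.5}, {"tx": -0.05, "ty": 0, "tz": -0.45, "rx": 0, "ry": 0, "rz": 0, "jaw": -0.5}, {"tx": -0.11, "ty": 0.03, "tz": -0.7, "rx": 0, "ry": 0, "rz": 0, "jaw": -0.5}, {"tx": -0.11, "ty": 0.03, "tz": -0.95, "rx": 0, "ry": 0, "rz": 0, "jaw": -0.5}, {"tx": -0.11, "ty": 0.03, "tz": -1.0, "rx": 0, "ry": 0, "rz": 0, "jaw": -0.5}]'

```text
t: 7.72
tool_pos: [0.5562, 0.1149, 0.2001]
eef_rot: [3.136, -0.004, 1.36]
contact_force: [2.5, 0.3, -1.9]
width: 0.04
grip_force: 25.0
```

Request:
step_arm --steps '[{"tx": -0.57, "ty": 0.1, "tz": -0.01, "rx": -0.248, "ry": -0.289, "rz": -0.925, "jaw": -0.5}, {"tx": -0.57, "ty": 0.1, "tz": -0.01, "rx": -0.248, "ry": -0.289, "rz": -0.925, "jaw": -0.5}, {"tx": -0.57, "ty": 0.1, "tz": -0.01, "rx": -0.248, "ry": -0.289, "rz": -0.925, "jaw": -0.5}, {"tx": -0.57, "ty": 0.1, "tz": -0.01, "rx": -0.248, "ry": -0.289, "rz": -0.925, "jaw": -0.5}, {"tx": -0.57, "ty": 0.1, "tz": -0.01, "rx": -0.248, "ry": -0.289, "rz": -0.925, "jaw": -0.5}]'

```text
t: 8.13
tool_pos: [0.5492, 0.0293, 0.1945]
eef_rot: [3.056, 0.168, 1.825]
contact_force: [0.1, 0.8, -3.1]
width: 0.0396
grip_force: 25.0
```

Request:
step_arm --steps '[{"tx": -0.55, "ty": -0.17, "tz": 0.07, "rx": -0.248, "ry": -0.289, "rz": -0.925, "jaw": -0.5}, {"tx": -0.55, "ty": -0.17, "tz": 0.07, "rx": -0.248, "ry": -0.289, "rz": -0.925, "jaw": -0.5}, {"tx": -0.55, "ty": -0.17, "tz": 0.07, "rx": -0.248, "ry": -0.289, "rz": -0.925, "jaw": -0.5}, {"tx": -0.55, "ty": -0.17, "tz": 0.07, "rx": -0.248, "ry": -0.289, "rz": -0.925, "jaw": -0.5}, {"tx": -0.55, "ty": -0.17, "tz": 0.07, "rx": -0.248, "ry": -0.289, "rz": -0.925, "jaw": -0.5}]'

```text
t: 8.55
tool_pos: [0.5455, -0.0585, 0.1954]
eef_rot: [3.051, 0.354, 2.282]
contact_force: [-0.6, 0.4, -3.6]
width: 0.0401
grip_force: 25.0
```

```bash
python3 - <<'E'
from h import *
s=manip.get_state();print(s['width'],s['grip_force'],pose()[0],s['joint_positions'],s['contact_force'])
fl=np.array([.5964,-.1634,.0779]); n=np.array([-.4684,.1749,.866]); y=np.array([np.cos(np.radians(69.54)),np.sin(np.radians(69.54)),0])
fl=fl-y*.0005; R=Rdown(69.54,n)
plan(fl+n*(.041+.07),R)
E
```

```text
0.04007390356072277 24.992708258796483 [ 0.54552512 -0.05846174  0.19544447] [-0.75042085 -0.06939179  0.60953277  2.06473287  0.36708862  0.89116694
  0.39359767] [-0.55972629  0.41990229 -3.59349716]
call 0 {'tx': -0.352, 'ty': -0.405, 'tz': 0.247, 'rx': -0.25, 'ry': -0.29, 'rz': -0.923}
```

Request:
step_arm --steps '[{"tx": -0.35, "ty": -0.405, "tz": 0.15, "rx": -0.25, "ry": -0.29, "rz": -0.923, "jaw": -0.5}, {"tx": -0.35, "ty": -0.405, "tz": 0.15, "rx": -0.25, "ry": -0.29, "rz": -0.923, "jaw": -0.5}, {"tx": -0.35, "ty": -0.405, "tz": 0.15, "rx": -0.25, "ry": -0.29, "rz": -0.923, "jaw": -0.5}, {"tx": -0.35, "ty": -0.405, "tz": 0.2, "rx": -0.25, "ry": -0.29, "rz": -0.923, "jaw": -0.5}, {"tx": -0.35, "ty": -0.405, "tz": 0.247, "rx": -0.25, "ry": -0.29, "rz": -0.923, "jaw": -0.5}]'

```text
t: 8.97
tool_pos: [0.5443, -0.1449, 0.174]
eef_rot: [3.139, 0.524, 2.78]
contact_force: [0.1, 0.8, -3.4]
width: 0.04
grip_force: 25.0
```

Request:
step_arm --steps '[{"tx": 0, "ty": 0, "tz": 0, "rx": 0, "ry": 0, "rz": 0, "jaw": -0.5}, {"tx": 0, "ty": 0, "tz": 0, "rx": 0, "ry": 0, "rz": 0, "jaw": -0.5}, {"tx": 0, "ty": 0, "tz": 0, "rx": 0, "ry": 0, "rz": 0, "jaw": -0.5}, {"tx": 0, "ty": 0, "tz": 0, "rx": 0, "ry": 0, "rz": 0, "jaw": -0.5}, {"tx": 0, "ty": 0, "tz": 0, "rx": 0, "ry": 0, "rz": 0, "jaw": -0.5}]'

```text
t: 9.38
tool_pos: [0.5461, -0.1435, 0.1755]
eef_rot: [3.142, 0.525, 2.783]
contact_force: [1.0, -0.1, -2.6]
width: 0.0398
grip_force: 25.0
```

```bash
cat > app.py <<'E'
from h import *
np.set_printoptions(precision=4,suppress=True)
n=np.array([-.4684,.1749,.866]); y=np.array([np.cos(np.radians(69.54)),np.sin(np.radians(69.54)),0]); x=np.cross(y,n)
OB=np.array([.5964,-.1634,.0779])-y*.0005; RO=np.array([.6393,-.0483,.0779])+y*.0005
R=Rdown(69.54,n)
def rep(fl):
    p,Rc=pose(); s=manip.get_state(); dp=p-fl
    print('t',s['t'],'nest xyz mm',np.array([dp@x,dp@y,dp@n])*1000,'rotErr deg',np.degrees(Ro.from_matrix(Rc.T@R).as_rotvec()),'F xyz',np.array([s['contact_force']@k for k in(x,y,n)]),'M',s['moment'],s['width'],s['grip_force'])
E
python3 - <<'E'
from app import *
rep(OB)
im,d=manip.grab_frame('wrist'); cv2.imwrite('pics/g1.png',im[...,::-1]); P=cloud('wrist',d)
np.save('g1.npy',d)
p,Rc=pose(); T=(P-p)@Rc   # tool frame
hsv=cv2.cvtColor(im,cv2.COLOR_RGB2HSV)
m=(d>0)&(abs(T[...,0])<.06)&(abs(T[...,1])<.05)&(T[...,2]>-.02)&(T[...,2]<.05)
am=m&(hsv[...,1]>120)&(hsv[...,0]<22); wh=m&(hsv[...,1]<60)&(hsv[...,2]>150)&(T[...,2]>.022)
for k,q in(('amber',T[am]),('white',T[wh])):
    print(k,len(q),np.percentile(q,[1,50,99],axis=0)) if len(q) else 0
plan(OB+n*(.041+.07),R)
E
```

```text
t 9.3833 nest xyz mm [  1.9556   1.5947 111.516 ] rotErr deg [-0.0451  0.0941 -0.0978] F xyz [-0.4455  0.3052 -2.7578] M [ 0.3587  0.8235 -0.0027] 0.03976644458150904 24.994497997686267
amber 8704 [[-0.0272 -0.0187 -0.0056]
 [ 0.005   0.0006  0.0013]
 [ 0.0259  0.02    0.0273]]
white 4847 [[-0.0416 -0.0288  0.0299]
 [ 0.0326  0.0011  0.0314]
 [ 0.0427  0.0304  0.0347]]
call 0 {'tx': 0.012, 'ty': -0.01, 'tz': 0.003, 'rx': -0.001, 'ry': 0.003, 'rz': -0.003}
```

View pics/g1.png

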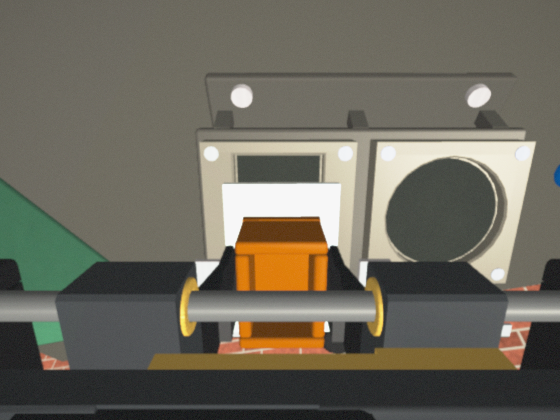

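The piece is held square (glass at (282,280), plate at (281,215)), with the oblong pocket just behind it and the round pocket at (440,212). I check the nest position from here.

```bash
cat > ro.py <<'E'
from fix import *
import app
def edges(d,roi_ro,rows_ob,cols_ob,rep=True):
    c={k:np.array(v) for k,v in manip.calibration('wrist').items() if k in 'KRt'}
    P=cloud('wrist',d); n=app.n; h=P@n
    a,b,cc,e=roi_ro; sub=h[b:e,a:cc][d[b:e,a:cc]>0]; h0=app.OB@n+.01
    f=sub[abs(sub-h0)<.004]; fl=sub[abs(sub-h0+.01)<.004]; print('face err mm',(np.median(f)-h0)*1e3,'floor err',(np.median(fl)-h0+.01)*1e3)
    h0=np.median(f); C=-c['R'].T@c['t']; v,u=np.mgrid[:420,:560]
    ray=(np.stack([u,v,np.ones_like(u)],-1)@np.linalg.inv(c['K']).T)@c['R']; X=C+ray*((h0-C@n)/(ray@n))[...,None]
    mk=np.zeros(d.shape,np.uint8); mk[b:e,a:cc]=((P@n-h0<-.004)&(d>0))[b:e,a:cc]
    cn=max(cv2.findContours(mk,cv2.RETR_EXTERNAL,cv2.CHAIN_APPROX_NONE)[0],key=cv2.contourArea)[:,0]
    q=X[cn[:,1],cn[:,0]]-app.RO; xy=np.stack([q@app.x,q@app.y],1)*1e3
    print('round centre err x,y mm',cv2.fitEllipse(xy.astype(np.float32)))
    if rows_ob:
        m=(P@n-h0<-.004)&(d>0)
        for r in rows_ob:
            cs=np.where(m[r,cols_ob[0]:cols_ob[1]])[0]+cols_ob[0]
            if len(cs): print('ob row',r,[(X[r,k]-app.OB)@app.y*1e3 for k in(cs[0],cs[-1])])
        for col in range(cols_ob[0]+25,cols_ob[1]-25,15):
            rs=np.where(m[140:200,col])[0]+140; print('ob col',col,(X[rs[0],col]-app.OB)@app.x*1e3)
E
python3 - <<'E'
from ro import *
edges(np.load('g1.npy'),(378,146,505,270),[165,170,175,180],(225,340))
E
```

```text
face err mm 0.08533808402388932 floor err 0.7631381437000397
round centre err x,y mm ((-2.177375078201294, -1.2758172750473022), (82.03585815429688, 85.59435272216797), 4.6230387687683105)
ob row 165 [np.float64(-31.306744192404903), np.float64(31.132251810667213)]
ob row 170 [np.float64(-30.744552755726094), np.float64(31.253154875387047)]
ob row 175 [np.float64(-30.89321217888337), np.float64(31.375113390925364)]
ob row 180 [np.float64(-31.04317510394173), np.float64(31.498141238569282)]
ob col 250 -56.50624568273504
ob col 265 -56.49180501765286
ob col 280 -56.477364560258074
ob col 295 -56.462924310545944
ob col 310 -56.4484842685121
```

```bash
python3 - <<'E'
from app import *
T=OB-.0006*y-.0003*x
rep(T); plan(T+n*.060,R)
E
```

```text
t 9.4333 nest xyz mm [  2.1254   2.0385 111.499 ] rotErr deg [-0.0372  0.0931 -0.0948] F xyz [-1.8458 -0.6664 -2.7015] M [0.2862 0.9141 0.0214] 0.039626263563795464 24.994532831478864
call 0 {'tx': 0.015, 'ty': -0.013, 'tz': 0.343, 'rx': -0.001, 'ry': 0.003, 'rz': -0.003}
```

Request:
step_arm --steps '[{"tx": 0.015, "ty": -0.013, "tz": 0.1, "rx": 0, "ry": 0, "rz": 0, "jaw": -0.5}, {"tx": 0.015, "ty": -0.013, "tz": 0.2, "rx": 0, "ry": 0, "rz": 0, "jaw": -0.5}, {"tx": 0.015, "ty": -0.013, "tz": 0.3, "rx": 0, "ry": 0, "rz": 0, "jaw": -0.5}, {"tx": 0.015, "ty": -0.013, "tz": 0.34, "rx": 0, "ry": 0, "rz": 0, "jaw": -0.5}, {"tx": 0.015, "ty": -0.013, "tz": 0.34, "rx": 0, "ry": 0, "rz": 0, "jaw": -0.5}]'

```text
t: 9.85
tool_pos: [0.5669, -0.154, 0.1288]
eef_rot: [-3.14, 0.524, 2.784]
contact_force: [0.4, -0.1, -2.3]
width: 0.0399
grip_force: 25.0
```

Request:
step_arm --steps '[{"tx": 0, "ty": 0, "tz": 0, "rx": 0, "ry": 0, "rz": 0, "jaw": -0.5}, {"tx": 0, "ty": 0, "tz": 0, "rx": 0, "ry": 0, "rz": 0, "jaw": -0.5}, {"tx": 0, "ty": 0, "tz": 0, "rx": 0, "ry": 0, "rz": 0, "jaw": -0.5}, {"tx": 0, "ty": 0, "tz": 0, "rx": 0, "ry": 0, "rz": 0, "jaw": -0.5}, {"tx": 0, "ty": 0, "tz": 0, "rx": 0, "ry": 0, "rz": 0, "jaw": -0.5}]'

```text
t: 10.27
tool_pos: [0.5672, -0.1539, 0.1303]
eef_rot: [3.141, 0.526, 2.783]
contact_force: [-0.5, -0.7, -2.5]
width: 0.0398
grip_force: 25.0
```

```bash
python3 - <<'E'
from app import *
T=OB-.0006*y-.0003*x
rep(T); plan(T+n*.052,R)
E
```

```text
t 10.2667 nest xyz mm [-0.0957 -0.202  60.7181] rotErr deg [ 0.0184  0.127  -0.0808] F xyz [-1.5077 -0.8179 -2.0485] M [0.3165 0.9243 0.0317] 0.039840937644120826 24.994393286760896
call 0 {'tx': -0.001, 'ty': 0.001, 'tz': 0.058, 'rx': 0.001, 'ry': 0.004, 'rz': -0.003}
```

Request:
step_arm --steps '[{"tx": 0, "ty": 0, "tz": 0.02, "rx": 0, "ry": 0.004, "rz": 0, "jaw": -0.5}, {"tx": 0, "ty": 0, "tz": 0.04, "rx": 0, "ry": 0.004, "rz": 0, "jaw": -0.5}, {"tx": 0, "ty": 0, "tz": 0.06, "rx": 0, "ry": 0.004, "rz": 0, "jaw": -0.5}, {"tx": 0, "ty": 0, "tz": 0.075, "rx": 0, "ry": 0.004, "rz": 0, "jaw": -0.5}, {"tx": 0, "ty": 0, "tz": 0.09, "rx": 0, "ry": 0.004, "rz": 0, "jaw": -0.5}]'

```text
t: 10.68
tool_pos: [0.5734, -0.1564, 0.1179]
eef_rot: [-3.141, 0.523, 2.783]
contact_force: [-0.2, 0.2, -3.6]
width: 0.0398
grip_force: 25.0
```

```bash
python3 - <<'E'
from app import *
T=OB-.0006*y-.0003*x
rep(T); plan(T+n*.041,R)
E
```

```text
t 10.6833 nest xyz mm [-0.4562 -0.3936 46.6005] rotErr deg [-0.0387 -0.0251 -0.0506] F xyz [-2.0151  0.1047 -3.0144] M [0.296  0.8845 0.0569] 0.039846380035205714 24.994365060701966
call 0 {'tx': -0.003, 'ty': 0.003, 'tz': 0.037, 'rx': -0.001, 'ry': -0.001, 'rz': -0.002}
```

Request:
step_arm --steps '[{"tx": 0, "ty": 0, "tz": 0.01, "rx": 0, "ry": 0, "rz": 0, "jaw": -0.5}, {"tx": 0, "ty": 0, "tz": 0.018, "rx": 0, "ry": 0, "rz": 0, "jaw": -0.5}, {"tx": 0, "ty": 0, "tz": 0.026, "rx": 0, "ry": 0, "rz": 0, "jaw": -0.5}, {"tx": 0, "ty": 0, "tz": 0.034, "rx": 0, "ry": 0, "rz": 0, "jaw": -0.5}, {"tx": 0, "ty": 0, "tz": 0.034, "rx": 0, "ry": 0, "rz": 0, "jaw": -0.5}]'

```text
t: 11.1
tool_pos: [0.5758, -0.1573, 0.1136]
eef_rot: [-3.141, 0.523, 2.784]
contact_force: [-0.7, -0.3, -3.2]
width: 0.0397
grip_force: 25.0
```

Request:
step_arm --steps '[{"tx": 0, "ty": 0, "tz": 0.005, "rx": 0, "ry": 0, "rz": 0, "jaw": -0.5}, {"tx": 0, "ty": 0, "tz": 0.008, "rx": 0, "ry": 0, "rz": 0, "jaw": -0.5}, {"tx": 0, "ty": 0, "tz": 0.008, "rx": 0, "ry": 0, "rz": 0, "jaw": -0.5}, {"tx": 0, "ty": 0, "tz": 0.008, "rx": 0, "ry": 0, "rz": 0, "jaw": -0.5}, {"tx": 0, "ty": 0, "tz": 0.008, "rx": 0, "ry": 0, "rz": 0, "jaw": -0.5}]'

```text
t: 11.52
tool_pos: [0.5762, -0.1575, 0.1132]
eef_rot: [3.141, 0.523, 2.783]
contact_force: [-17.2, 3.8, 18.1]
width: 0.04
grip_force: 25.0
```

```bash
python3 - <<'E'
from app import *
rep(OB-.0006*y-.0003*x)
E
```

```text
t 11.5167 nest xyz mm [-0.1817 -0.4324 41.0554] rotErr deg [ 0.0043 -0.0427 -0.087 ] F xyz [-6.1119 -2.4248 24.4174] M [ 0.1831  1.9482 -0.1739] 0.04000313088618812 25.00410560052842
```

Request:
step_arm --steps '[{"tx": 0, "ty": 0, "tz": -0.004, "rx": 0, "ry": 0, "rz": 0, "jaw": -0.5}, {"tx": 0, "ty": 0, "tz": -0.005, "rx": 0, "ry": 0, "rz": 0, "jaw": 0.3}, {"tx": 0, "ty": 0, "tz": -0.005, "rx": 0, "ry": 0, "rz": 0, "jaw": 0.5}, {"tx": 0, "ty": 0, "tz": -0.005, "rx": 0, "ry": 0, "rz": 0, "jaw": 0.5}, {"tx": 0, "ty": 0, "tz": -0.005, "rx": 0, "ry": 0, "rz": 0, "jaw": 0.5}]'

```text
t: 11.93
tool_pos: [0.5763, -0.1573, 0.1136]
eef_rot: [3.141, 0.524, 2.783]
contact_force: [0.1, -1.0, -0.6]
width: 0.0587
grip_force: 0.0
```

Request:
step_arm --steps '[{"tx": 0, "ty": 0, "tz": 0, "rx": 0, "ry": 0, "rz": 0, "jaw": 0.5}, {"tx": 0, "ty": 0, "tz": 0, "rx": 0, "ry": 0, "rz": 0, "jaw": 0.5}, {"tx": 0, "ty": 0, "tz": -0.15, "rx": 0, "ry": 0, "rz": 0, "jaw": 0.5}, {"tx": 0, "ty": 0, "tz": -0.4, "rx": 0, "ry": 0, "rz": 0, "jaw": 0.7}, {"tx": 0, "ty": 0, "tz": -0.65, "rx": 0, "ry": 0, "rz": 0, "jaw": 1}]'

```text
t: 12.35
tool_pos: [0.53, -0.1417, 0.1956]
eef_rot: [-3.136, 0.522, 2.784]
contact_force: [1.4, 2.5, -2.2]
width: 0.0722
grip_force: 0.0
```

```bash
python3 - <<'E'
from app import *
rep(OB)
a=plan([.52,.0,.25],Rdown(40,n*.5+np.array([0,0,.5]))); 
print('view'); # pick yaw for round: tool y yaw 35 ; tool x=(-s,c)
yy=35; xt=np.array([-np.sin(np.radians(yy)),np.cos(np.radians(yy))]); v=np.array([.556,.3125])-.06*xt; print(v)
plan([*v,.26],Rdown(yy),start=a)
E
```

```text
t 12.35 nest xyz mm [ -1.6025  -2.3435 136.874 ] rotErr deg [-0.3458 -0.0642 -0.0183] F xyz [-0.7035  2.8801 -2.1443] M [0.4502 0.618  0.0956] 0.07221191074615764 0.0
call 0 {'tx': 0.142, 'ty': 0.763, 'tz': -0.458, 'rx': 0.106, 'ry': 0.456, 'rz': 0.883}
call 1 {'tx': 0.068, 'ty': 0.073, 'tz': -0.052, 'rx': 0.013, 'ry': 0.057, 'rz': 0.111}
view
[0.5904 0.2634]
call 0 {'tx': 0.661, 'ty': 1.0, 'tz': -0.072, 'rx': 0.181, 'ry': 0.295, 'rz': 0.134}
call 1 {'tx': 0.379, 'ty': 0.487, 'tz': -0.03, 'rx': 0.093, 'ry': 0.152, 'rz': 0.068}
```

```bash
python3 - <<'E'
from app import *
plan([.612,.2915,.26],Rdown(69.5))
E
```

```text
call 0 {'tx': 0.075, 'ty': 1.0, 'tz': -0.22, 'rx': -0.004, 'ry': 0.361, 'rz': -0.001}
call 1 {'tx': 0.113, 'ty': 1.0, 'tz': -0.202, 'rx': -0.004, 'ry': 0.361, 'rz': -0.001}
call 2 {'tx': 0.131, 'ty': 0.894, 'tz': -0.157, 'rx': -0.004, 'ry': 0.323, 'rz': -0.0}
```

Request:
step_arm --steps '[{"tx": 0.075, "ty": 1.0, "tz": -0.22, "rx": 0, "ry": 0.361, "rz": 0, "jaw": 1}, {"tx": 0.075, "ty": 1.0, "tz": -0.22, "rx": 0, "ry": 0.361, "rz": 0, "jaw": 1}, {"tx": 0.075, "ty": 1.0, "tz": -0.22, "rx": 0, "ry": 0.361, "rz": 0, "jaw": 1}, {"tx": 0.075, "ty": 1.0, "tz": -0.22, "rx": 0, "ry": 0.361, "rz": 0, "jaw": 1}, {"tx": 0.075, "ty": 1.0, "tz": -0.22, "rx": 0, "ry": 0.361, "rz": 0, "jaw": 1}]'

```text
t: 12.77
tool_pos: [0.5606, 0.0166, 0.2208]
eef_rot: [3.139, 0.345, 2.791]
contact_force: [-0.3, 0.3, -0.1]
width: 0.0863
grip_force: 0.0
```

Request:
step_arm --steps '[{"tx": 0.113, "ty": 1.0, "tz": -0.2, "rx": 0, "ry": 0.361, "rz": 0, "jaw": 1}, {"tx": 0.113, "ty": 1.0, "tz": -0.2, "rx": 0, "ry": 0.361, "rz": 0, "jaw": 1}, {"tx": 0.113, "ty": 1.0, "tz": -0.2, "rx": 0, "ry": 0.361, "rz": 0, "jaw": 1}, {"tx": 0.113, "ty": 1.0, "tz": -0.2, "rx": 0, "ry": 0.361, "rz": 0, "jaw": 1}, {"tx": 0.113, "ty": 1.0, "tz": -0.2, "rx": 0, "ry": 0.361, "rz": 0, "jaw": 1}]'

```text
t: 13.18
tool_pos: [0.5878, 0.1678, 0.2416]
eef_rot: [3.141, 0.163, 2.793]
contact_force: [-0.6, 0.5, -0.2]
width: 0.0869
grip_force: 0.0
```

Request:
step_arm --steps '[{"tx": 0.13, "ty": 0.89, "tz": -0.157, "rx": 0, "ry": 0.323, "rz": 0, "jaw": 1}, {"tx": 0.13, "ty": 0.89, "tz": -0.157, "rx": 0, "ry": 0.323, "rz": 0, "jaw": 1}, {"tx": 0.13, "ty": 0.89, "tz": -0.157, "rx": 0, "ry": 0.323, "rz": 0, "jaw": 1}, {"tx": 0.13, "ty": 0.89, "tz": -0.157, "rx": 0, "ry": 0.323, "rz": 0, "jaw": 1}, {"tx": 0.13, "ty": 0.89, "tz": -0.157, "rx": 0, "ry": 0.323, "rz": 0, "jaw": 1}]'

```text
t: 13.6
tool_pos: [0.6122, 0.2968, 0.2606]
eef_rot: [-3.141, 0.0, 2.79]
contact_force: [-0.4, -0.3, 0.3]
width: 0.0872
grip_force: 0.0
```

Request:
step_arm --steps '[{"tx": 0, "ty": 0, "tz": 0, "rx": 0, "ry": 0, "rz": 0, "jaw": 1}, {"tx": 0, "ty": 0, "tz": 0, "rx": 0, "ry": 0, "rz": 0, "jaw": 1}, {"tx": 0, "ty": 0, "tz": 0, "rx": 0, "ry": 0, "rz": 0, "jaw": 1}, {"tx": 0, "ty": 0, "tz": 0, "rx": 0, "ry": 0, "rz": 0, "jaw": 1}, {"tx": 0, "ty": 0, "tz": 0, "rx": 0, "ry": 0, "rz": 0, "jaw": 1}]'

```text
t: 14.02
tool_pos: [0.6126, 0.291, 0.2622]
eef_rot: [3.141, 0.001, 2.782]
contact_force: [-0.2, -0.3, 0.4]
width: 0.0868
grip_force: 0.0
```

```bash
python3 - <<'E'
from app import *
print(pose()[0],manip.get_state()['joint_positions']); works('w4')
im=cv2.imread('pics/w4.png'); d=np.load('w4.npy'); P=cloud('wrist',d)
m=(d>0)&(P[...,2]>.008)&(P[...,2]<.03)&(np.hypot(P[...,0]-.556,P[...,1]-.3125)<.12)
lab=cv2.connectedComponentsWithStats(m.astype(np.uint8))
for i in range(1,lab[0]):
    if lab[2][i,4]>60: q=P[lab[1]==i]; print('low obj',lab[3][i],len(q),q.min(0),q.max(0))
E
```

```text
[0.6126 0.291  0.2622] [-0.9976  0.4462  0.696   1.3935 -0.2843  1.4023  0.9084]
w4 [279. 129.] 674 c [558.3 311.2] size [52.9 53. ] ang 25.2 z [0.0399 0.045  0.0463]
low obj [280.8446 123.7224] 2014 [0.5171 0.2699 0.008 ] [0.6006 0.3534 0.0123]
low obj [280.6497 128.6619] 1470 [0.5361 0.2887 0.0159] [0.5817 0.3345 0.0299]
```

```bash
python3 - <<'E'
from app import *
s=plan([.5586,.3114,.11],Rdown(69.5)); plan([.5586,.3114,.041],Rdown(69.5),start=s)
E
```

```text
call 0 {'tx': 0.38, 'ty': -0.001, 'tz': 1.0, 'rx': 0.001, 'ry': 0.002, 'rz': -0.003}
call 1 {'tx': 0.006, 'ty': 0.0, 'tz': 0.014, 'rx': -0.0, 'ry': -0.0, 'rz': 0.0}
call 0 {'tx': -0.001, 'ty': 0.0, 'tz': 0.46, 'rx': -0.0, 'ry': -0.0, 'rz': 0.0}
```

Request:
step_arm --steps '[{"tx": 0.385, "ty": 0, "tz": 1.0, "rx": 0, "ry": 0.002, "rz": 0, "jaw": 1}, {"tx": 0.385, "ty": 0, "tz": 1.0, "rx": 0, "ry": 0.002, "rz": 0, "jaw": 1}, {"tx": 0.385, "ty": 0, "tz": 1.0, "rx": 0, "ry": 0.002, "rz": 0, "jaw": 1}, {"tx": 0.385, "ty": 0, "tz": 1.0, "rx": 0, "ry": 0.002, "rz": 0, "jaw": 1}, {"tx": 0.385, "ty": 0, "tz": 1.0, "rx": 0, "ry": 0.002, "rz": 0, "jaw": 1}]'

```text
t: 14.48
tool_pos: [0.5526, 0.3121, 0.1052]
eef_rot: [-3.134, -0.008, 2.786]
contact_force: [-1.0, 0.4, -0.4]
width: 0.0873
grip_force: 0.0
```

Request:
step_arm --steps '[{"tx": 0, "ty": 0, "tz": 0.12, "rx": 0, "ry": 0, "rz": 0, "jaw": 1}, {"tx": 0, "ty": 0, "tz": 0.24, "rx": 0, "ry": 0, "rz": 0, "jaw": 1}, {"tx": 0, "ty": 0, "tz": 0.34, "rx": 0, "ry": 0, "rz": 0, "jaw": 1}, {"tx": 0, "ty": 0, "tz": 0.4, "rx": 0, "ry": 0, "rz": 0, "jaw": 1}, {"tx": 0, "ty": 0, "tz": 0.4, "rx": 0, "ry": 0, "rz": 0, "jaw": 1}]'

```text
t: 14.9
tool_pos: [0.559, 0.3115, 0.0516]
eef_rot: [-3.141, -0.0, 2.783]
contact_force: [-0.9, 0.7, -0.5]
width: 0.0867
grip_force: 0.0
```

```bash
python3 - <<'E'
from app import *
plan([.5586,.3114,.041],Rdown(69.5)); print(pose()[0])
E
```

```text
call 0 {'tx': 0.002, 'ty': -0.002, 'tz': 0.071, 'rx': -0.002, 'ry': -0.001, 'rz': -0.002}
[0.559  0.3115 0.0516]
```

Request:
step_arm --steps '[{"tx": 0, "ty": 0, "tz": 0.04, "rx": 0, "ry": 0, "rz": 0, "jaw": 1}, {"tx": 0, "ty": 0, "tz": 0.07, "rx": 0, "ry": 0, "rz": 0, "jaw": 0.8}, {"tx": 0, "ty": 0, "tz": 0.07, "rx": 0, "ry": 0, "rz": 0, "jaw": 0.2}, {"tx": 0, "ty": 0, "tz": 0.07, "rx": 0, "ry": 0, "rz": 0, "jaw": 0}, {"tx": 0, "ty": 0, "tz": 0.07, "rx": 0, "ry": 0, "rz": 0, "jaw": 0}]'

```text
t: 15.32
tool_pos: [0.5589, 0.3123, 0.0419]
eef_rot: [3.141, 0.0, 2.783]
contact_force: [0.3, 0.7, 0.4]
width: 0.0681
grip_force: 0.0
```

Request:
step_arm --steps '[{"tx": 0, "ty": 0, "tz": 0, "rx": 0, "ry": 0, "rz": 0, "jaw": 0}, {"tx": 0, "ty": 0, "tz": 0, "rx": 0, "ry": 0, "rz": 0, "jaw": 0}, {"tx": 0, "ty": 0, "tz": 0, "rx": 0, "ry": 0, "rz": 0, "jaw": 0}, {"tx": 0, "ty": 0, "tz": 0, "rx": 0, "ry": 0, "rz": 0, "jaw": 0}, {"tx": 0, "ty": 0, "tz": 0, "rx": 0, "ry": 0, "rz": 0, "jaw": 0}]'

```text
t: 15.73
tool_pos: [0.5587, 0.3118, 0.0417]
eef_rot: [-3.141, -0.0, 2.783]
contact_force: [-1.8, -2.3, 5.6]
width: 0.0555
grip_force: 25.0
```

```bash
python3 - <<'E'
from app import *
s=manip.get_state(); print(pose()[0],s['width'],s['grip_force'])
a=plan([.555,.30,.19],Rdown(69.5)); print('->'); plan(RO-.0006*y+n*.111,R,start=a); print(RO+n*.111)
E
```

```text
[0.5587 0.3118 0.0417] 0.05554349673798854 24.997928053635405
call 0 {'tx': -0.004, 'ty': -0.082, 'tz': -0.989, 'rx': -0.0, 'ry': -0.0, 'rz': -0.001}
->
call 0 {'tx': -0.49, 'ty': -1.0, 'tz': 0.054, 'rx': -0.0, 'ry': -0.529, 'rz': -0.001}
call 1 {'tx': -0.449, 'ty': -0.979, 'tz': 0.177, 'rx': -0.001, 'ry': -0.519, 'rz': -0.0}
[ 0.5875 -0.0284  0.174 ]
```

Request:
step_arm --steps '[{"tx": 0, "ty": 0, "tz": -0.1, "rx": 0, "ry": 0, "rz": 0, "jaw": 0}, {"tx": 0, "ty": 0, "tz": -0.3, "rx": 0, "ry": 0, "rz": 0, "jaw": 0}, {"tx": 0, "ty": -0.04, "tz": -0.55, "rx": 0, "ry": 0, "rz": 0, "jaw": 0}, {"tx": 0, "ty": -0.08, "tz": -0.8, "rx": 0, "ry": 0, "rz": 0, "jaw": 0}, {"tx": 0, "ty": -0.08, "tz": -1.0, "rx": 0, "ry": 0, "rz": 0, "jaw": 0}]'

```text
t: 16.15
tool_pos: [0.5547, 0.2995, 0.1946]
eef_rot: [3.141, 0.001, 2.782]
contact_force: [1.6, -0.7, -3.4]
width: 0.0552
grip_force: 25.0
```

Request:
step_arm --steps '[{"tx": -0.49, "ty": -1.0, "tz": 0, "rx": 0, "ry": -0.529, "rz": 0, "jaw": 0}, {"tx": -0.49, "ty": -1.0, "tz": 0, "rx": 0, "ry": -0.529, "rz": 0, "jaw": 0}, {"tx": -0.49, "ty": -1.0, "tz": 0, "rx": 0, "ry": -0.529, "rz": 0, "jaw": 0}, {"tx": -0.49, "ty": -1.0, "tz": 0, "rx": 0, "ry": -0.529, "rz": 0, "jaw": 0}, {"tx": -0.49, "ty": -1.0, "tz": 0, "rx": 0, "ry": -0.529, "rz": 0, "jaw": 0}]'

```text
t: 16.57
tool_pos: [0.5702, 0.1254, 0.1917]
eef_rot: [-3.141, 0.263, 2.775]
contact_force: [-0.4, -1.5, -3.1]
width: 0.0553
grip_force: 25.0
```

```bash
python3 - <<'E'
from app import *
s=manip.get_state(); print(pose()[0],s['width'],s['grip_force'],s['joint_positions'])
plan(RO-.0006*y+n*.113,R)
E
```

```text
[0.5702 0.1254 0.1917] 0.055288644861644136 24.999445405992446 [-1.1893  0.1133  0.8518  1.9203  0.107   0.95    0.8009]
call 0 {'tx': -0.425, 'ty': -0.92, 'tz': 0.225, 'rx': -0.009, 'ry': -0.521, 'rz': -0.018}
```

Request:
step_arm --steps '[{"tx": -0.425, "ty": -0.92, "tz": 0.18, "rx": 0, "ry": -0.521, "rz": -0.018, "jaw": 0}, {"tx": -0.425, "ty": -0.92, "tz": 0.18, "rx": 0, "ry": -0.521, "rz": -0.018, "jaw": 0}, {"tx": -0.425, "ty": -0.92, "tz": 0.18, "rx": 0, "ry": -0.521, "rz": -0.018, "jaw": 0}, {"tx": -0.425, "ty": -0.92, "tz": 0.22, "rx": 0, "ry": -0.521, "rz": -0.018, "jaw": 0}, {"tx": -0.425, "ty": -0.92, "tz": 0.22, "rx": 0, "ry": -0.521, "rz": -0.018, "jaw": 0}]'

```text
t: 16.98
tool_pos: [0.5859, -0.0267, 0.1745]
eef_rot: [-3.137, 0.521, 2.786]
contact_force: [-1.1, -1.1, -4.4]
width: 0.0553
grip_force: 25.0
```

Request:
step_arm --steps '[{"tx": 0, "ty": 0, "tz": 0, "rx": 0, "ry": 0, "rz": 0, "jaw": 0}, {"tx": 0, "ty": 0, "tz": 0, "rx": 0, "ry": 0, "rz": 0, "jaw": 0}, {"tx": 0, "ty": 0, "tz": 0, "rx": 0, "ry": 0, "rz": 0, "jaw": 0}, {"tx": 0, "ty": 0, "tz": 0, "rx": 0, "ry": 0, "rz": 0, "jaw": 0}, {"tx": 0, "ty": 0, "tz": 0, "rx": 0, "ry": 0, "rz": 0, "jaw": 0}]'

```text
t: 17.4
tool_pos: [0.5882, -0.0181, 0.1763]
eef_rot: [-3.137, 0.525, 2.795]
contact_force: [-0.2, 0.2, -4.3]
width: 0.0555
grip_force: 25.0
```

```bash
python3 - <<'E'
from app import *
rep(RO-.0006*y)
im,d=manip.grab_frame('wrist'); cv2.imwrite('pics/g2.png',im[...,::-1]); P=cloud('wrist',d)
p,Rc=pose(); T=(P-p)@Rc
hsv=cv2.cvtColor(im,cv2.COLOR_RGB2HSV)
m=(d>0)&(abs(T[...,0])<.06)&(abs(T[...,1])<.05)&(T[...,2]>-.02)&(T[...,2]<.05)
am=m&(hsv[...,1]>120)&(hsv[...,0]<22); wh=m&(hsv[...,1]<60)&(hsv[...,2]>150)&(T[...,2]>.022)
for k,q in(('amber',T[am]),('white',T[wh])): print(k,len(q),np.percentile(q,[.3,50,99.7],axis=0))
# round pocket visible rim: h profile per column at face plane
h=(P-RO)@n; c=manip.calibration('wrist'); K,Rr,t=[np.array(c[k]) for k in 'KRt']; C=-Rr.T@t
v,u=np.mgrid[:420,:560]; ray=(np.stack([u,v,np.ones_like(u)],-1)@np.linalg.inv(K).T)@Rr; X=C+ray*((.01-(C-RO)@n)/(ray@n))[...,None]-RO
fx,fy=X@x*1e3,X@y*1e3
mk=((h<.006)&(h>-.002)&(d>0)&(np.hypot(fx,fy)<52)).astype(np.uint8)
cn=max(cv2.findContours(mk,cv2.RETR_EXTERNAL,cv2.CHAIN_APPROX_NONE)[0],key=cv2.contourArea)[:,0]
a,b=fx[cn[:,1],cn[:,0]],fy[cn[:,1],cn[:,0]]; rr=np.hypot(a,b); k=(rr>40)&(rr<47); a,b=a[k],b[k]
S=np.linalg.lstsq(np.c_[2*a,2*b,np.ones(len(a))],a*a+b*b,rcond=None)[0]; print('round fit',len(a),S[:2],np.sqrt(S[2]+S[0]**2+S[1]**2),'range a',a.min(),a.max(),b.min(),b.max())
plan(RO-.0006*y-.0003*x+n*.060,R)
E
```

```text
t 17.4 nest xyz mm [ -1.3865  10.5004 114.4579] rotErr deg [0.0676 0.0786 0.5311] F xyz [-2.4056  0.1111 -3.5706] M [ 0.3188  0.9819 -0.0053] 0.05551032914660578 25.00067859480623
amber 8951 [[-0.0262 -0.0267 -0.005 ]
 [ 0.0038  0.0006  0.0088]
 [ 0.0283  0.0275  0.026 ]]
white 5088 [[ 0.0044 -0.0399  0.0254]
 [ 0.0275  0.0011  0.032 ]
 [ 0.0422  0.0417  0.0364]]
round fit 160 [-1.5248 -0.0628] 42.064401364322045 range a -43.873068610186415 4.3701829078214 -42.539979092768604 37.43705716343559
call 0 {'tx': -0.006, 'ty': -0.069, 'tz': 0.363, 'rx': 0.002, 'ry': 0.003, 'rz': 0.018}
```

View pics/g2.png

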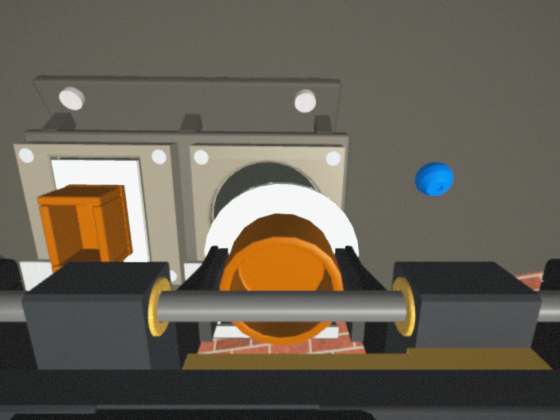

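The oblong work sits flush in its nest at (95,220). The round work is held at (280,260), its pocket is behind it, and the bead is clear at (434,179).

```bash
cat >> app.py <<'E'
TR=RO-.0007*y+.0005*x
E
python3 - <<'E'
from app import *
rep(TR); plan(TR+n*.063,R)
E
```

```text
t 17.45 nest xyz mm [ -1.9202  10.4359 114.3874] rotErr deg [0.0614 0.0757 0.5265] F xyz [-0.7821 -0.1758 -3.8091] M [0.33   0.9491 0.0095] 0.055334457993302076 25.00061632861616
call 0 {'tx': -0.012, 'ty': -0.07, 'tz': 0.343, 'rx': 0.002, 'ry': 0.003, 'rz': 0.018}
```

Request:
step_arm --steps '[{"tx": -0.012, "ty": -0.07, "tz": 0.03, "rx": 0.002, "ry": 0.003, "rz": 0.018, "jaw": 0}, {"tx": -0.012, "ty": -0.07, "tz": 0.12, "rx": 0.002, "ry": 0.003, "rz": 0.018, "jaw": 0}, {"tx": -0.012, "ty": -0.07, "tz": 0.22, "rx": 0.002, "ry": 0.003, "rz": 0.018, "jaw": 0}, {"tx": -0.012, "ty": -0.07, "tz": 0.3, "rx": 0.002, "ry": 0.003, "rz": 0.018, "jaw": 0}, {"tx": -0.012, "ty": -0.07, "tz": 0.34, "rx": 0.002, "ry": 0.003, "rz": 0.018, "jaw": 0}]'

```text
t: 17.87
tool_pos: [0.6099, -0.0393, 0.1318]
eef_rot: [-3.14, 0.523, 2.784]
contact_force: [-0.8, 0.3, -2.4]
width: 0.0553
grip_force: 25.0
```

Request:
step_arm --steps '[{"tx": 0, "ty": 0, "tz": 0, "rx": 0, "ry": 0, "rz": 0, "jaw": 0}, {"tx": 0, "ty": 0, "tz": 0, "rx": 0, "ry": 0, "rz": 0, "jaw": 0}, {"tx": 0, "ty": 0, "tz": 0, "rx": 0, "ry": 0, "rz": 0, "jaw": 0}, {"tx": 0, "ty": 0, "tz": 0, "rx": 0, "ry": 0, "rz": 0, "jaw": 0}, {"tx": 0, "ty": 0, "tz": 0, "rx": 0, "ry": 0, "rz": 0, "jaw": 0}]'

```text
t: 18.28
tool_pos: [0.6099, -0.0383, 0.1334]
eef_rot: [3.14, 0.523, 2.783]
contact_force: [-0.3, -0.0, -3.7]
width: 0.0553
grip_force: 25.0
```

```bash
python3 - <<'E'
from app import *
rep(TR); plan(TR+n*.048,R)
E
```

```text
t 18.2833 nest xyz mm [ 0.355  -0.6613 63.5601] rotErr deg [ 0.0479 -0.0063 -0.0725] F xyz [-2.0913 -0.1123 -3.0474] M [0.3155 0.9495 0.0268] 0.055261585908776494 25.00053075091273
call 0 {'tx': 0.002, 'ty': 0.004, 'tz': 0.104, 'rx': 0.002, 'ry': -0.0, 'rz': -0.003}
```

Request:
step_arm --steps '[{"tx": 0.002, "ty": 0.004, "tz": 0.025, "rx": 0, "ry": 0, "rz": 0, "jaw": 0}, {"tx": 0.002, "ty": 0.004, "tz": 0.05, "rx": 0, "ry": 0, "rz": 0, "jaw": 0}, {"tx": 0.002, "ty": 0.004, "tz": 0.075, "rx": 0, "ry": 0, "rz": 0, "jaw": 0}, {"tx": 0.002, "ty": 0.004, "tz": 0.095, "rx": 0, "ry": 0, "rz": 0, "jaw": 0}, {"tx": 0.002, "ty": 0.004, "tz": 0.105, "rx": 0, "ry": 0, "rz": 0, "jaw": 0}]'

```text
t: 18.7
tool_pos: [0.6171, -0.041, 0.1185]
eef_rot: [-3.141, 0.523, 2.784]
contact_force: [0.0, -0.4, -2.9]
width: 0.0556
grip_force: 25.0
```

```bash
python3 - <<'E'
from app import *
rep(TR); plan(TR+n*.0415,R)
E
```

```text
t 18.7 nest xyz mm [-0.4044 -0.6669 46.8413] rotErr deg [-0.0683 -0.037  -0.0487] F xyz [-1.2883 -0.3935 -2.6284] M [0.3074 0.9764 0.0064] 0.05558414908305666 25.00053391137044
call 0 {'tx': -0.003, 'ty': 0.005, 'tz': 0.036, 'rx': -0.002, 'ry': -0.001, 'rz': -0.002}
```

Request:
step_arm --steps '[{"tx": -0.002, "ty": 0.004, "tz": 0.01, "rx": 0, "ry": 0, "rz": 0, "jaw": 0}, {"tx": -0.002, "ty": 0.004, "tz": 0.018, "rx": 0, "ry": 0, "rz": 0, "jaw": 0}, {"tx": -0.002, "ty": 0.004, "tz": 0.025, "rx": 0, "ry": 0, "rz": 0, "jaw": 0}, {"tx": -0.002, "ty": 0.004, "tz": 0.031, "rx": 0, "ry": 0, "rz": 0, "jaw": 0}, {"tx": -0.002, "ty": 0.004, "tz": 0.031, "rx": 0, "ry": 0, "rz": 0, "jaw": 0}]'

```text
t: 19.12
tool_pos: [0.6198, -0.041, 0.1152]
eef_rot: [3.141, 0.523, 2.783]
contact_force: [0.3, 0.7, -3.7]
width: 0.0559
grip_force: 25.0
```

Request:
step_arm --steps '[{"tx": 0, "ty": 0, "tz": 0.005, "rx": 0, "ry": 0, "rz": 0, "jaw": 0}, {"tx": 0, "ty": 0, "tz": 0.008, "rx": 0, "ry": 0, "rz": 0, "jaw": 0}, {"tx": 0, "ty": 0, "tz": 0.008, "rx": 0, "ry": 0, "rz": 0, "jaw": 0}, {"tx": 0, "ty": 0, "tz": 0.008, "rx": 0, "ry": 0, "rz": 0, "jaw": 0}, {"tx": 0, "ty": 0, "tz": 0.008, "rx": 0, "ry": 0, "rz": 0, "jaw": 0}]'

```text
t: 19.53
tool_pos: [0.6201, -0.041, 0.1146]
eef_rot: [3.141, 0.522, 2.783]
contact_force: [-16.5, 2.3, 16.0]
width: 0.0553
grip_force: 25.0
```

```bash
python3 - <<'E'
from app import *
rep(TR)
E
```

```text
t 19.5333 nest xyz mm [ 0.066   0.3006 41.9981] rotErr deg [-0.0006 -0.0747 -0.0807] F xyz [-6.127 -3.575 21.973] M [-0.0215  2.0933 -0.4003] 0.0553002625459215 25.00056193115597
```

Request:
step_arm --steps '[{"tx": 0, "ty": 0, "tz": -0.004, "rx": 0, "ry": 0, "rz": 0, "jaw": 0}, {"tx": 0, "ty": 0, "tz": -0.005, "rx": 0, "ry": 0, "rz": 0, "jaw": 0.6}, {"tx": 0, "ty": 0, "tz": -0.005, "rx": 0, "ry": 0, "rz": 0, "jaw": 0.8}, {"tx": 0, "ty": 0, "tz": -0.005, "rx": 0, "ry": 0, "rz": 0, "jaw": 0.8}, {"tx": 0, "ty": 0, "tz": -0.005, "rx": 0, "ry": 0, "rz": 0, "jaw": 0.8}]'

```text
t: 19.95
tool_pos: [0.6205, -0.0409, 0.1153]
eef_rot: [3.141, 0.524, 2.783]
contact_force: [-0.0, -0.6, -0.3]
width: 0.0738
grip_force: 0.0
```

Request:
step_arm --steps '[{"tx": 0, "ty": 0, "tz": 0, "rx": 0, "ry": 0, "rz": 0, "jaw": 0.8}, {"tx": 0, "ty": 0, "tz": 0, "rx": 0, "ry": 0, "rz": 0, "jaw": 0.8}, {"tx": 0, "ty": 0, "tz": -0.15, "rx": 0, "ry": 0, "rz": 0, "jaw": 0.8}, {"tx": 0, "ty": 0, "tz": -0.4, "rx": 0, "ry": 0, "rz": 0, "jaw": 0.8}, {"tx": 0, "ty": 0, "tz": -0.65, "rx": 0, "ry": 0, "rz": 0, "jaw": 1}]'

```text
t: 20.37
tool_pos: [0.583, -0.026, 0.1766]
eef_rot: [-3.138, 0.513, 2.788]
contact_force: [-0.8, 2.7, -0.1]
width: 0.0807
grip_force: 0.0
```

```bash
python3 - <<'E'
from app import *
rep(RO); mid=(RO+OB)/2; plan(mid+n*.23+x*.06,R)
E
```

```text
t 20.3667 nest xyz mm [ -3.0607   0.7535 115.7679] rotErr deg [-0.11   -0.5831  0.1904] F xyz [-1.4956  2.3118  0.7498] M [0.2698 0.6157 0.0134] 0.08066778098772268 0.0
call 0 {'tx': -0.411, 'ty': -0.421, 'tz': -0.765, 'rx': -0.004, 'ry': -0.02, 'rz': 0.007}
```

Request:
step_arm --steps '[{"tx": -0.1, "ty": -0.2, "tz": -0.3, "rx": 0, "ry": 0, "rz": 0, "jaw": 1}, {"tx": -0.41, "ty": -0.42, "tz": -0.6, "rx": 0, "ry": 0, "rz": 0, "jaw": 1}, {"tx": -0.41, "ty": -0.42, "tz": -0.6, "rx": 0, "ry": 0, "rz": 0, "jaw": 1}, {"tx": -0.41, "ty": -0.42, "tz": -0.6, "rx": 0, "ry": 0, "rz": 0, "jaw": 1}, {"tx": -0.41, "ty": -0.42, "tz": -0.6, "rx": 0, "ry": 0, "rz": 0, "jaw": 1}]'

```text
t: 20.78
tool_pos: [0.5717, -0.0887, 0.2881]
eef_rot: [3.135, 0.515, 2.783]
contact_force: [1.4, 0.5, -1.0]
width: 0.0868
grip_force: 0.0
```

Request:
step_arm --steps '[{"tx": 0, "ty": 0, "tz": 0, "rx": 0, "ry": 0, "rz": 0, "jaw": 1}, {"tx": 0, "ty": 0, "tz": 0, "rx": 0, "ry": 0, "rz": 0, "jaw": 1}, {"tx": 0, "ty": 0, "tz": 0, "rx": 0, "ry": 0, "rz": 0, "jaw": 1}, {"tx": 0, "ty": 0, "tz": 0, "rx": 0, "ry": 0, "rz": 0, "jaw": 1}, {"tx": 0, "ty": 0, "tz": 0, "rx": 0, "ry": 0, "rz": 0, "jaw": 1}]'

```text
t: 21.2
tool_pos: [0.5703, -0.0859, 0.2843]
eef_rot: [-3.14, 0.511, 2.791]
contact_force: [0.0, -0.2, 0.3]
width: 0.0864
grip_force: 0.0
```

```bash
cat > chk.py <<'E'
from app import *
def chk(tag):
    rep(RO)
    im,d=manip.grab_frame('wrist'); cv2.imwrite(f'pics/{tag}.png',im[...,::-1]); P=cloud('wrist',d)
    hsv=cv2.cvtColor(im,cv2.COLOR_RGB2HSV); w=(hsv[...,1]<50)&(hsv[...,2]>150)&(d>0)
    for k,F in(('ob',OB),('ro',RO)):
        Q=P-F; a,b,h=Q@x*1e3,Q@y*1e3,Q@n*1e3
        m=w&(abs(a)<46)&(abs(b)<46)&(h>3)&(h<22); m&=(a<28)
        A=np.c_[a[m],b[m],np.ones(m.sum())]; S=np.linalg.lstsq(A,h[m],rcond=None)[0]
        print(k,'plate top h',np.percentile(h[m],[5,50,95]),'slopes deg',np.degrees(S[:2]),'x',a[m].min(),'y',b[m].min(),b[m].max())
        fc=(~w)&(d>0)&(abs(a)<54)&(abs(b)<54)&(h>5)&(h<14)&((abs(a)>46)|(abs(b)>46)); print('  face h',np.median(h[fc]))
    Q=P-OB; a,b,h=Q@x*1e3,Q@y*1e3,Q@n*1e3; m=(d>0)&(h>53)&(h<64)&(a>50)&(a<95)&(b>0)&(b<130)
    print('knob',m.sum(),cv2.minEnclosingCircle(np.stack([a[m],b[m]],1).astype(np.float32)),np.median(h[m]))
E
python3 -c "
from chk import *; chk('f2')"
```

```text
t 21.2 nest xyz mm [ 58.5408 -59.8141 204.4948] rotErr deg [ 0.1348 -0.7106  0.3386] F xyz [ 0.2122 -0.1348  0.1791] M [0.1971 0.5317 0.0076] 0.0864451935037879 0.0
ob plate top h [ 8.9896 10.2932 11.5907] slopes deg [0.0671 0.0771] x -45.99861439995707 y -45.98778979194813 45.9858084372701
  face h 9.605086985118298
ro plate top h [ 8.9918 10.2658 11.4892] slopes deg [-0.0223 -0.0269] x -45.969285518816 y -45.98468365102319 45.98769430081892
  face h 10.344951425968297
knob 606 ((72.45416259765625, 40.94815444946289), 12.9346284866333) 57.771685541034955
```

View pics/f2.png

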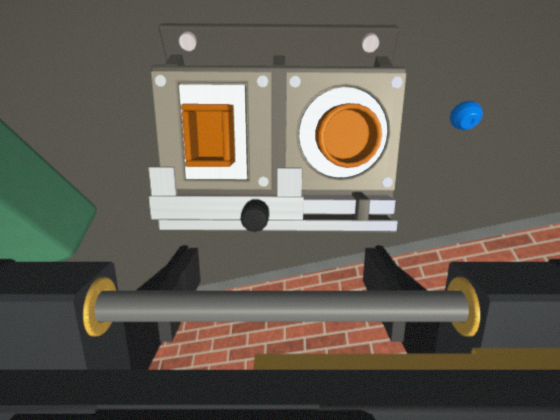

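Both plates lie flush: the oblong at (213,133), the round at (343,132). The knob is at (255,215). Next comes the keeper.

```bash
python3 - <<'E'
from app import *
rep(OB); K=OB+x*.0722+y*.0403
s=plan(K+n*.085,R); plan(K+n*.057,R,start=s)
E
```

```text
t 21.25 nest xyz mm [ 58.7608  63.889  204.6778] rotErr deg [ 0.144  -0.6943  0.3147] F xyz [1.1546 0.262  0.3918] M [0.1358 0.5114 0.0297] 0.08725570333915371 0.0
call 0 {'tx': -0.098, 'ty': -0.16, 'tz': 0.796, 'rx': 0.005, 'ry': -0.024, 'rz': 0.011}
call 0 {'tx': -0.0, 'ty': 0.0, 'tz': 0.187, 'rx': 0.0, 'ry': -0.0, 'rz': -0.0}
```

Request:
step_arm --steps '[{"tx": -0.098, "ty": -0.16, "tz": 0.2, "rx": 0.005, "ry": -0.024, "rz": 0.011, "jaw": 1}, {"tx": -0.098, "ty": -0.16, "tz": 0.4, "rx": 0.005, "ry": -0.024, "rz": 0.011, "jaw": 1}, {"tx": -0.098, "ty": -0.16, "tz": 0.6, "rx": 0.005, "ry": -0.024, "rz": 0.011, "jaw": 1}, {"tx": -0.098, "ty": -0.16, "tz": 0.75, "rx": 0.005, "ry": -0.024, "rz": 0.011, "jaw": 0.6}, {"tx": -0.098, "ty": -0.16, "tz": 0.79, "rx": 0.005, "ry": -0.024, "rz": 0.011, "jaw": 0.6}]'

```text
t: 21.67
tool_pos: [0.6235, -0.1278, 0.1929]
eef_rot: [3.137, 0.514, 2.788]
contact_force: [-0.4, 2.6, 0.9]
width: 0.0796
grip_force: 0.0
```

Request:
step_arm --steps '[{"tx": 0, "ty": 0, "tz": 0, "rx": 0, "ry": 0, "rz": 0, "jaw": 0.6}, {"tx": 0, "ty": 0, "tz": 0, "rx": 0, "ry": 0, "rz": 0, "jaw": 0.6}, {"tx": 0, "ty": 0, "tz": 0, "rx": 0, "ry": 0, "rz": 0, "jaw": 0.6}, {"tx": 0, "ty": 0, "tz": 0, "rx": 0, "ry": 0, "rz": 0, "jaw": 0.6}, {"tx": 0, "ty": 0, "tz": 0, "rx": 0, "ry": 0, "rz": 0, "jaw": 0.6}]'

```text
t: 22.08
tool_pos: [0.6232, -0.129, 0.1942]
eef_rot: [3.134, 0.513, 2.785]
contact_force: [-0.1, 0.6, 0.5]
width: 0.0697
grip_force: 0.0
```

```bash
python3 - <<'E'
from app import *
rep(OB); K=OB+x*.0722+y*.0403
plan(K+n*.057,R)
E
```

```text
t 22.0833 nest xyz mm [69.4503 42.0599 94.1682] rotErr deg [ 0.4321 -0.5939  0.0089] F xyz [-0.0248  0.4753  0.5806] M [ 0.165   0.5628 -0.0163] 0.06965734945758861 0.0
call 0 {'tx': -0.021, 'ty': -0.014, 'tz': 0.247, 'rx': 0.015, 'ry': -0.021, 'rz': 0.0}
```

Request:
step_arm --steps '[{"tx": -0.02, "ty": -0.014, "tz": 0.06, "rx": 0.015, "ry": -0.02, "rz": 0, "jaw": 0.6}, {"tx": -0.02, "ty": -0.014, "tz": 0.12, "rx": 0.015, "ry": -0.02, "rz": 0, "jaw": 0.6}, {"tx": -0.02, "ty": -0.014, "tz": 0.18, "rx": 0.015, "ry": -0.02, "rz": 0, "jaw": 0.6}, {"tx": -0.02, "ty": -0.014, "tz": 0.235, "rx": 0.015, "ry": -0.02, "rz": 0, "jaw": 0.6}, {"tx": -0.02, "ty": -0.014, "tz": 0.235, "rx": 0.015, "ry": -0.02, "rz": 0, "jaw": 0.6}]'

```text
t: 22.5
tool_pos: [0.6409, -0.1377, 0.1639]
eef_rot: [-3.139, 0.522, 2.786]
contact_force: [0.1, 0.2, -0.3]
width: 0.0692
grip_force: 0.0
```

```bash
python3 - <<'E'
from app import *
rep(OB); print(manip.get_state()['joint_positions'])
K=OB+x*.0722+y*.0403
plan(K+n*.057,R)
E
```

```text
t 22.5 nest xyz mm [71.2919 40.1235 58.0943] rotErr deg [-0.0935 -0.0804  0.0557] F xyz [-0.1736  0.1995 -0.2824] M [0.2277 0.5794 0.0023] 0.06917569728379343 0.0
[-0.967   0.1992  1.148   2.0511 -0.1366  0.4984  1.4432]
call 0 {'tx': -0.006, 'ty': 0.001, 'tz': 0.007, 'rx': -0.003, 'ry': -0.003, 'rz': 0.002}
```

Request:
step_arm --steps '[{"tx": 0, "ty": 0, "tz": 0, "rx": 0, "ry": 0, "rz": 0, "jaw": -0.7}, {"tx": 0, "ty": 0, "tz": 0, "rx": 0, "ry": 0, "rz": 0, "jaw": -0.7}, {"tx": 0, "ty": 0, "tz": 0, "rx": 0, "ry": 0, "rz": 0, "jaw": -0.7}, {"tx": 0, "ty": 0, "tz": 0, "rx": 0, "ry": 0, "rz": 0, "jaw": -0.7}, {"tx": 0, "ty": 0, "tz": 0, "rx": 0, "ry": 0, "rz": 0, "jaw": -0.7}]' --grip_force 20

```text
t: 22.92
tool_pos: [0.6412, -0.1373, 0.1647]
eef_rot: [-3.139, 0.523, 2.786]
contact_force: [-0.0, -0.8, -0.3]
width: 0.0444
grip_force: 0.0
```

Request:
step_arm --steps '[{"tx": 0, "ty": 0, "tz": 0, "rx": 0, "ry": 0, "rz": 0, "jaw": -0.7}, {"tx": 0, "ty": 0, "tz": 0, "rx": 0, "ry": 0, "rz": 0, "jaw": -0.7}, {"tx": 0, "ty": 0, "tz": 0, "rx": 0, "ry": 0, "rz": 0, "jaw": -0.7}, {"tx": 0, "ty": 0, "tz": 0, "rx": 0, "ry": 0, "rz": 0, "jaw": -0.7}, {"tx": 0, "ty": 0, "tz": 0, "rx": 0, "ry": 0, "rz": 0, "jaw": -0.7}]'

```text
t: 23.33
tool_pos: [0.6411, -0.1376, 0.1643]
eef_rot: [-3.138, 0.523, 2.786]
contact_force: [-1.5, 1.6, 3.2]
width: 0.0253
grip_force: 20.0
```

Request:
step_arm --steps '[{"tx": 0, "ty": 0.05, "tz": 0, "rx": 0, "ry": 0, "rz": 0, "jaw": -0.7}, {"tx": 0, "ty": 0.11, "tz": 0, "rx": 0, "ry": 0, "rz": 0, "jaw": -0.7}, {"tx": 0, "ty": 0.17, "tz": 0, "rx": 0, "ry": 0, "rz": 0, "jaw": -0.7}, {"tx": 0, "ty": 0.22, "tz": 0, "rx": 0, "ry": 0, "rz": 0, "jaw": -0.7}, {"tx": 0, "ty": 0.25, "tz": 0, "rx": 0, "ry": 0, "rz": 0, "jaw": -0.7}]'

```text
t: 23.75
tool_pos: [0.6547, -0.1014, 0.1643]
eef_rot: [-3.138, 0.523, 2.787]
contact_force: [-4.7, -0.6, 5.6]
width: 0.0255
grip_force: 20.0
```

```bash
python3 - <<'E'
from app import *
rep(OB)
E
```

```text
t 23.75 nest xyz mm [71.7278 79.0196 58.341 ] rotErr deg [-0.1292 -0.0326  0.1152] F xyz [-0.8566 -2.1947  6.9881] M [-0.2015  0.9282 -0.3017] 0.025522231310970804 20.003380175912753
```

Request:
step_arm --steps '[{"tx": 0, "ty": 0.015, "tz": 0, "rx": 0, "ry": 0, "rz": 0, "jaw": -0.7}, {"tx": 0, "ty": 0.03, "tz": 0, "rx": 0, "ry": 0, "rz": 0, "jaw": -0.7}, {"tx": 0, "ty": 0.045, "tz": 0, "rx": 0, "ry": 0, "rz": 0, "jaw": -0.7}, {"tx": 0, "ty": 0.06, "tz": 0, "rx": 0, "ry": 0, "rz": 0, "jaw": -0.7}, {"tx": 0, "ty": 0.07, "tz": 0, "rx": 0, "ry": 0, "rz": 0, "jaw": -0.7}]'

```text
t: 24.17
tool_pos: [0.6582, -0.0921, 0.1643]
eef_rot: [-3.138, 0.523, 2.786]
contact_force: [-4.5, -1.0, 5.2]
width: 0.0251
grip_force: 20.0
```

Request:
step_arm --steps '[{"tx": 0, "ty": 0.008, "tz": 0, "rx": 0, "ry": 0, "rz": 0, "jaw": -0.7}, {"tx": 0, "ty": 0.016, "tz": 0, "rx": 0, "ry": 0, "rz": 0, "jaw": -0.7}, {"tx": 0, "ty": 0.02, "tz": 0, "rx": 0, "ry": 0, "rz": 0, "jaw": -0.7}, {"tx": 0, "ty": 0.02, "tz": 0, "rx": 0, "ry": 0, "rz": 0, "jaw": -0.7}, {"tx": 0, "ty": 0.02, "tz": 0, "rx": 0, "ry": 0, "rz": 0, "jaw": -0.7}]'

```text
t: 24.58
tool_pos: [0.6591, -0.0899, 0.1643]
eef_rot: [-3.138, 0.523, 2.786]
contact_force: [-5.7, -0.9, 6.1]
width: 0.0253
grip_force: 20.0
```

```bash
python3 - <<'E'
from app import *
rep(OB)
E
```

```text
t 24.5833 nest xyz mm [71.7758 91.2881 58.3401] rotErr deg [-0.1645 -0.0378  0.0676] F xyz [-1.2786 -2.8422  7.8102] M [-0.2076  0.9926 -0.326 ] 0.025255707137720528 20.00589550472796
```

Request:
step_arm --steps '[{"tx": 0, "ty": 0.008, "tz": 0, "rx": 0, "ry": 0, "rz": 0, "jaw": -0.7}, {"tx": 0, "ty": 0.016, "tz": 0, "rx": 0, "ry": 0, "rz": 0, "jaw": -0.7}, {"tx": 0, "ty": 0.024, "tz": 0, "rx": 0, "ry": 0, "rz": 0, "jaw": -0.7}, {"tx": 0, "ty": 0.027, "tz": 0, "rx": 0, "ry": 0, "rz": 0, "jaw": -0.7}, {"tx": 0, "ty": 0.027, "tz": 0, "rx": 0, "ry": 0, "rz": 0, "jaw": -0.7}]'

```text
t: 25.0
tool_pos: [0.6592, -0.0897, 0.1642]
eef_rot: [-3.135, 0.522, 2.783]
contact_force: [-14.7, -9.0, 14.2]
width: 0.0251
grip_force: 20.0
```

```bash
python3 - <<'E'
from app import *
rep(OB)
E
```

```text
t 25.0 nest xyz mm [71.7804 91.5313 58.1954] rotErr deg [-0.3954 -0.0921 -0.0851] F xyz [ -2.0685 -13.6112  17.6147] M [-2.0928  1.911  -1.4956] 0.02505822423223874 20.031674642176256
```

Request:
step_arm --steps '[{"tx": 0, "ty": 0.004, "tz": 0, "rx": 0, "ry": 0, "rz": 0, "jaw": -0.7}, {"tx": 0, "ty": 0.008, "tz": 0, "rx": 0, "ry": 0, "rz": 0, "jaw": -0.7}, {"tx": 0, "ty": 0.01, "tz": 0, "rx": 0, "ry": 0, "rz": 0, "jaw": -0.7}, {"tx": 0, "ty": 0.01, "tz": 0, "rx": 0, "ry": 0, "rz": 0, "jaw": -0.7}, {"tx": 0, "ty": 0.01, "tz": 0, "rx": 0, "ry": 0, "rz": 0, "jaw": -0.7}]'

```text
t: 25.42
tool_pos: [0.6593, -0.0896, 0.1641]
eef_rot: [-3.135, 0.522, 2.782]
contact_force: [-17.1, -12.1, 15.1]
width: 0.0254
grip_force: 20.0
```

```bash
cat > tong.py <<'E'
from app import *
def tong(tag,rep_=True):
    rep(OB); im,d=manip.grab_frame('wrist'); cv2.imwrite(f'pics/{tag}.png',im[...,::-1]); P=cloud('wrist',d)
    Q=P-OB; a,b,h=Q@x*1e3,Q@y*1e3,Q@n*1e3
    m=(d>0)&(h>15.5)&(h<22)&(a>30)&(a<50)&(b>-70)&(b<200)
    for lo in range(33,50,3):
        bb=np.sort(b[m&(a>=lo)&(a<lo+3)]); 
        if len(bb)<4: continue
        g=np.split(bb,np.where(np.diff(bb)>4)[0]+1); print('a',lo,[(round(k[0],1),round(k[-1],1)) for k in g if len(k)>3])
E
python3 -c "
from tong import *; tong('k1')"
```

```text
t 25.4167 nest xyz mm [71.7868 91.5985 58.1319] rotErr deg [-0.4752 -0.1079 -0.1482] F xyz [ -2.6188 -17.2926  18.9818] M [-2.7945  2.217  -1.9402] 0.025387893104026615 20.00284154761175
a 33 [(np.float64(-11.5), np.float64(12.6)), (np.float64(112.0), np.float64(136.1))]
a 36 [(np.float64(-11.7), np.float64(12.9)), (np.float64(112.0), np.float64(135.8))]
a 39 [(np.float64(-11.6), np.float64(12.5)), (np.float64(112.0), np.float64(135.9))]
a 42 [(np.float64(-11.6), np.float64(12.5)), (np.float64(112.1), np.float64(136.0))]
a 45 [(np.float64(-11.7), np.float64(12.5)), (np.float64(112.1), np.float64(135.8))]
a 48 [(np.float64(-11.0), np.float64(12.6)), (np.float64(112.0), np.float64(136.0))]
```

Request:
step_arm --steps '[{"tx": 0, "ty": -0.01, "tz": 0, "rx": 0, "ry": 0, "rz": 0, "jaw": -0.7}, {"tx": 0, "ty": -0.015, "tz": 0, "rx": 0, "ry": 0, "rz": 0, "jaw": 0}, {"tx": 0, "ty": -0.015, "tz": 0, "rx": 0, "ry": 0, "rz": 0, "jaw": 0.2}, {"tx": 0, "ty": -0.015, "tz": 0, "rx": 0, "ry": 0, "rz": 0, "jaw": 0.2}, {"tx": 0, "ty": -0.015, "tz": 0, "rx": 0, "ry": 0, "rz": 0, "jaw": 0.2}]'

```text
t: 25.88
tool_pos: [0.6604, -0.0858, 0.1641]
eef_rot: [-3.138, 0.523, 2.787]
contact_force: [-0.3, -0.2, -0.5]
width: 0.0444
grip_force: 0.0
```

Request:
step_arm --steps '[{"tx": 0, "ty": 0, "tz": 0, "rx": 0, "ry": 0, "rz": 0, "jaw": 0.2}, {"tx": 0, "ty": 0, "tz": -0.1, "rx": 0, "ry": 0, "rz": 0, "jaw": 0.2}, {"tx": 0, "ty": 0, "tz": -0.3, "rx": 0, "ry": 0, "rz": 0, "jaw": 0.2}, {"tx": 0, "ty": 0, "tz": -0.5, "rx": 0, "ry": 0, "rz": 0, "jaw": 0.2}, {"tx": 0, "ty": 0, "tz": -0.7, "rx": 0, "ry": 0, "rz": 0, "jaw": 0.2}]'

```text
t: 26.3
tool_pos: [0.6209, -0.065, 0.2175]
eef_rot: [-3.137, 0.493, 2.801]
contact_force: [-1.2, 2.1, -0.3]
width: 0.0519
grip_force: 0.0
```

Request:
step_arm --steps '[{"tx": 0, "ty": -0.1, "tz": -0.2, "rx": 0, "ry": 0, "rz": 0, "jaw": 0.2}, {"tx": 0, "ty": -0.1, "tz": -0.2, "rx": 0, "ry": 0, "rz": 0, "jaw": 0.2}, {"tx": 0, "ty": -0.1, "tz": -0.2, "rx": 0, "ry": 0, "rz": 0, "jaw": 0.2}, {"tx": 0, "ty": -0.1, "tz": -0.2, "rx": 0, "ry": 0, "rz": 0, "jaw": 0.2}, {"tx": 0, "ty": -0.1, "tz": -0.2, "rx": 0, "ry": 0, "rz": 0, "jaw": 0.2}]'

```text
t: 26.72
tool_pos: [0.6025, -0.0744, 0.2429]
eef_rot: [-3.139, 0.491, 2.8]
contact_force: [-0.5, 0.4, -1.0]
width: 0.0522
grip_force: 0.0
```

```bash
python3 -c "
from tong import *; tong('k2')
from chk import chk; chk('k3')"
```

```text
t 26.7167 nest xyz mm [ 60.4883  86.042  155.6179] rotErr deg [ 0.3162 -1.8795  0.7975] F xyz [-1.0102  0.2172 -0.6201] M [0.2201 0.5169 0.0135] 0.05219683380556853 0.0
a 33 [(np.float64(-11.9), np.float64(12.0)), (np.float64(111.8), np.float64(135.8))]
a 36 [(np.float64(-12.1), np.float64(12.1)), (np.float64(111.9), np.float64(135.4))]
a 39 [(np.float64(-11.7), np.float64(12.0)), (np.float64(111.8), np.float64(135.3))]
a 42 [(np.float64(-12.0), np.float64(12.1)), (np.float64(111.9), np.float64(135.7))]
a 45 [(np.float64(-11.7), np.float64(12.1)), (np.float64(112.0), np.float64(135.7))]
a 48 [(np.float64(-12.3), np.float64(12.0)), (np.float64(112.1), np.float64(136.1))]
t 26.7667 nest xyz mm [ 60.4546 -37.9713 155.4473] rotErr deg [ 0.2459 -1.8803  0.8259] F xyz [-0.1188  0.4488  0.7423] M [ 0.1918  0.5435 -0.0265] 0.05226812756895164 0.0
ob plate top h [ 8.92   10.1289 11.3811] slopes deg [ 0.0533 -0.0404] x -45.98125151183694 y -45.99772551828511 45.99324013246161
  face h 9.480491396893003
ro plate top h [ 8.8016 10.0752 11.2506] slopes deg [ 0.019  -0.0724] x -45.995311002522335 y -45.98412663033251 45.99618642129177
  face h nan
knob 838 ((71.84270477294922, 91.95677947998047), 12.857173919677734) 57.709795188269666
  return _methods._mean(a, axis=axis, dtype=dtype,
  ret = ret.dtype.type(ret / rcount)
```

View pics/k3.png

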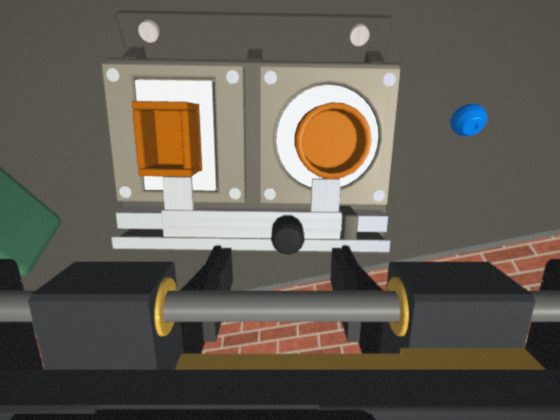

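The keeper bar is against its end stop at (345,222). Its tongues at (178,190) and (326,190) lap over both plates, the plates are flush, and the gripper is clear.

```bash
python3 -c "
from workcell import manip; print(manip.finish_job())"
```

```text
the job is handed in; nothing more can be done
None
```

The job is handed in: both amber bases are flush in their matching nests and the keeper is home at its end stop with a tongue over each plate. It took about 27 s of the 67 s, with the gripper clear and the burr holder, scraper and bead not touched.

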